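Put the walnuts away in the vacuum canister

ROBOT

A 6-joint arm with a two-finger parallel gripper is mounted at the origin on the work surface. World frame = base frame: x ahead of the robot, y to its left, z up, the work surface at z = 0. Lengths are in m, angles in rad, forces in N, time in s.
With the tool pointing down it reaches from about 0.3 to 1 m from the base axis. Payload 5.1 kg.
Tool frame: the origin (TCP) lies at the very end of the fingers, on their centre line; the grasp point (between the pads) lies 19 mm behind it; z points along the fingers, y is the line along which they close (so a half turn about z gives the same grasp; the last joint's range is limited). The gripper opens to 95 mm and grips with 3 to 60 N. Pads are 20 mm wide; open, the fingers measure 119 mm over their backs; the gripper's body (75 mm by 180 mm) begins 59 mm behind the grasp point.
Start: joints at [-1.37, 0.124, 1.65, -0, 1.367, -0.083], TCP at [0.182, -0.624, 0.179] pointing down, gripper open.
Joint ranges: [-2.61, 2.61], [-1.02, 2.33], [0.03, 2.71], [-1.35, 4.49], [0.32, 2.68], [-2.91, 2.91]. Speed limits (rad/s): [2.57, 2.57, 3.14, 3.14, 3.14, 3.14].

INTERFACE

Orientations are given as a unit quaternion [w, x, y, z].
In Python, from rig import r gives the robot as it stands. The module is installed in compiled form; this text tells all that it offers.
- The arm moves only by the shell command python3 -m creep [OPENING], which reads ROWS from standard input. ROWS is a JSON list of rows, 1 to 8 of them, each of 6 numbers: dx, dy, dz in m, then a rotation vector rx, ry, rz in rad; each row is the pose to reach, as a shift and turn from the pose commanded when the command began, along the tool's axes at that moment; what a row does not reach only later rows make up. A row lasts 1/10 s, in which the tool goes at most 0.05 m and 0.15 rad, less where a joint would pass 70% of its speed; a pose out of reach is approached as far as the arm can. OPENING is the finger opening in m, set as the command begins (- or left out keeps the last). The fingers move at their own pace and stop on an object; the grip force is fixed at half the most. Time passes only in rows, so rows that do not move let the fingers close. It prints the time, the measured TCP pose, the force, the opening and the grip force at its end. Input that does not fit is refused with a message, and nothing moves.
- r.sense(): the state, without advancing time (a new reading comes with each control period).
- r.grab_frame(name): name is "scene" or "side" or "wrist"; returns a dict with "img" (480x640x3 uint8, red, green, blue), "camera_matrix" (3x3 intrinsics, pixels), "D" ([k1, k2, p1, p2, k3] as OpenCV has them; the pictures are not rectified), "R" (3x3) and "t" (3): a world point X has camera coordinates R X + t. Camera axes: x right, y down, z forward; pixel columns grow to the right and rows downward; lengths in m; the calibration is good to about 2 mm. A picture is of the moment at which its call begins. There is no depth.
- r.finish_job(): hands the job in; it is judged then, once.
The state is a dict: "clock": time; "q": joint angles; "qd": joint speeds; "joint_efforts": joint torques, N m; "tool_pos": TCP position; "ee_rot": TCP orientation; "ft_force": force on the tool from outside, world axes, zero at the start; "torque": the same for the moment, N m; "finger_gap": finger opening in m; "finger_force": force on a finger pad.
Only numpy, scipy, OpenCV 4.12 (cv2) and the standard library are available. Lean on these libraries where they do the work, as an engineer would, in place of code of your own. Each camera call takes 0.05 s, during which the arm holds its last target. There are 200 camera calls.

TASK

Put the walnuts away: tip the ones in the measuring cup out into the open canister, stand the empty cup upright on the draining board, and put every stray walnut from the counter into the canister too. Only when every walnut is in and the cup is put down, set the lid on the canister so that it sits flat, let go of it, and pump out the air with three full strokes of the plunger, each pressed down to its stop and let all the way up again. Leave the mug, the drinking glass and the pepper mill where they are.

Things in the scene. Friction and masses are not known exactly. Their poses are not given: they have to be found in the camera images.
- canister: clear low round storage canister with a rubber foot, fixed to the counter: outer diameter 132 mm, height 78 mm, walls 5 mm (open mouth 122 mm), inner floor 6 mm up. Origin: centre of its underside; z up
- lid: loose vacuum lid, right way up on the counter at the start, 70 mm high, 0.28 to 0.49 kg. From below: rubber plug 106 mm across, 12 mm high, goes loosely into the mouth; steel disc 138 mm across, 8 mm thick, rests on the rim; fixed grey collar 44 mm across, 24 mm high, to grip; pump plunger, 26 mm more. Origin: centre of the plug's underside (at 66 mm height when seated); z up
- pump (a joint): the spring-loaded pump plunger in the lid, black, 38 mm across: stroke pressed down in m, 0 at the top (rest), 0.018 fully down on its stop. The spring pushes back with 2 N at the top and 8 N at the stop and returns the plunger by itself
- pump_top (a point): centre of the plunger's top face, 70 mm above the lid's origin when at rest
- cup: loose steel measuring cup, 0.10 to 0.17 kg, holding walnuts at the start: mouth 116 mm across outside, foot 80 mm, height 60 mm, walls 4 mm. A level bar handle, 16 mm wide, 14 mm high, points along the cup's own -x, from 52 to 140 mm from the axis, its mid-height 53 mm above the foot. Origin: centre of the foot's underside; z towards the mouth
- drainer: flat ribbed aluminium draining board, 200 x 200 mm, 10 mm thick, fixed on the counter. Origin: centre of its underside
- mug: white mug, 80 mm across, 90 mm high, to be left alone. Origin: centre of its underside
- tumbler: drinking glass, 68 mm across, 100 mm high, to be left alone. Origin: centre of its underside
- mill: dark wooden pepper mill, 54 mm across, 147 mm high, to be left alone. Origin: centre of its underside
- nut0: walnut in its shell, a brown flattened lump, 29 to 33 mm across with a domed top, 22 mm high in all, 13 g, that does not roll on the level; origin 9.5 mm above its flat underside, own z through the dome. Lies in the measuring cup at the start (3 to 4 such are present)
- nut1: walnut in its shell, a brown flattened lump, 29 to 33 mm across with a domed top, 22 mm high in all, 13 g, that does not roll on the level; origin 9.5 mm above its flat underside, own z through the dome. Lies in the measuring cup at the start (3 to 4 such are present)
- nut2: walnut in its shell, a brown flattened lump, 29 to 33 mm across with a domed top, 22 mm high in all, 13 g, that does not roll on the level; origin 9.5 mm above its flat underside, own z through the dome. Lies in the measuring cup at the start (3 to 4 such are present)
- nut3: walnut in its shell, a brown flattened lump, 29 to 33 mm across with a domed top, 22 mm high in all, 13 g, that does not roll on the level; origin 9.5 mm above its flat underside, own z through the dome. Lies in the measuring cup at the start (3 to 4 such are present)
- stray0: walnut in its shell, a brown flattened lump, 29 to 33 mm across with a domed top, 22 mm high in all, 13 g, that does not roll on the level; origin 9.5 mm above its flat underside, own z through the dome. Lies astray on the counter at the start (3 to 5 such are present)
- stray1: walnut in its shell, a brown flattened lump, 29 to 33 mm across with a domed top, 22 mm high in all, 13 g, that does not roll on the level; origin 9.5 mm above its flat underside, own z through the dome. Lies astray on the counter at the start (3 to 5 such are present)
- stray2: walnut in its shell, a brown flattened lump, 29 to 33 mm across with a domed top, 22 mm high in all, 13 g, that does not roll on the level; origin 9.5 mm above its flat underside, own z through the dome. Lies astray on the counter at the start (3 to 5 such are present)
- stray3: walnut in its shell, a brown flattened lump, 29 to 33 mm across with a domed top, 22 mm high in all, 13 g, that does not roll on the level; origin 9.5 mm above its flat underside, own z through the dome. Lies astray on the counter at the start (3 to 5 such are present)
- stray4: walnut in its shell, a brown flattened lump, 29 to 33 mm across with a domed top, 22 mm high in all, 13 g, that does not roll on the level; origin 9.5 mm above its flat underside, own z through the dome. Lies astray on the counter at the start (3 to 5 such are present)
Not all that is in view belongs to the job. What is shaped like the canister but yellow is not meant.

How it is judged:
By the outcome, as a careful person would: the job done as asked, in the order asked, and still so for the second after the job is handed in, with the robot touching nothing.
Of nut0, nut1, nut2, nut3 only 3 to 4 are there at a start; the rules pass over those that are not, and their reading is None.
Of stray0, stray1, stray2, stray3, stray4 only 3 to 5 are there at a start; the rules pass over those that are not, and their reading is None.
At some moment in a run one of stray0, stray1, stray2, stray3, stray4, lid may be knocked a few centimetres aside while the robot is not near it.
It also fails if it takes over 210 s, if anything falls off the work surface, if the arm or the gripper's body presses on something with over 40 N, if the wrist force passes 120 N, or if a joint passes its speed limit or range.

## Working session

There is one attempt and no reset: what is moved stays moved. The work goes in short steps, Python scripts to look and compute and a shell command to move; the robot and the scene stay as the last step left them, time stands still between calls to the robot, and variables do not carry over. Pictures are saved under pics/ and viewed, at most 14 in all, crops included, and the job is handed in when it is done.

```bash
mkdir -p pics; ls; python3 - <<'E'
from rig import r
import cv2,pickle
for n in ("scene","side","wrist"):
    f=r.grab_frame(n); pickle.dump(f,open(n+".pkl","wb")); cv2.imwrite(f"pics/{n}0.png",f["img"][:,:,::-1])
    C=-f["R"].T@f["t"]; print(n,C.round(3),f["R"][2].round(2),f["camera_matrix"][0,0])
print(r.sense())
E
```

```text
pics
scene [1.014 0.619 0.771] [-0.51 -0.57 -0.65] 469.8060755315342
side [0.406 0.931 0.863] [ 0.06 -0.76 -0.65] 489.8599903221069
wrist [ 0.259 -0.601  0.384] [-0.27 -0.08 -0.96] 389.1026949611029
{'clock': 0.15, 'q': array([-1.36961206e+00,  1.24371823e-01,  1.65136669e+00, -2.85035790e-05,
        1.36749078e+00, -8.26255199e-02]), 'qd': array([ 3.73445694e-04, -1.48927820e-03, -2.67559626e-03,  6.46393026e-04,
       -1.09730015e-05,  1.84402301e-03]), 'joint_efforts': array([ 1.12144418e-03, -4.18193150e+01, -3.60470366e+01,  7.76050938e-02,
        4.68919321e-02, -1.14441791e-04]), 'tool_pos': array([ 0.18184474, -0.62346143,  0.177755  ]), 'ee_rot': array([-8.16055903e-04,  9.89947645e-01,  1.41431929e-01, -6.24124912e-05]), 'ft_force': array([-0.09591275, -1.11674702,  0.14341366]), 'torque': array([-0.01443299, -0.01007925,  0.06223066]), 'finger_force': 0.0, 'finger_gap': 0.09526577256684543}
```

View pics/scene0.png

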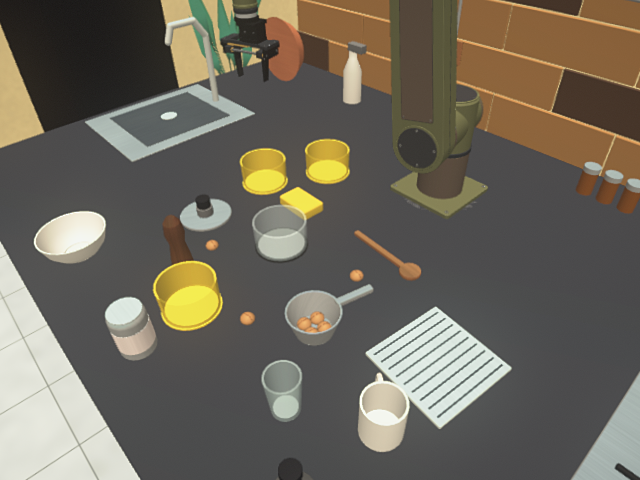

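View pics/side0.png

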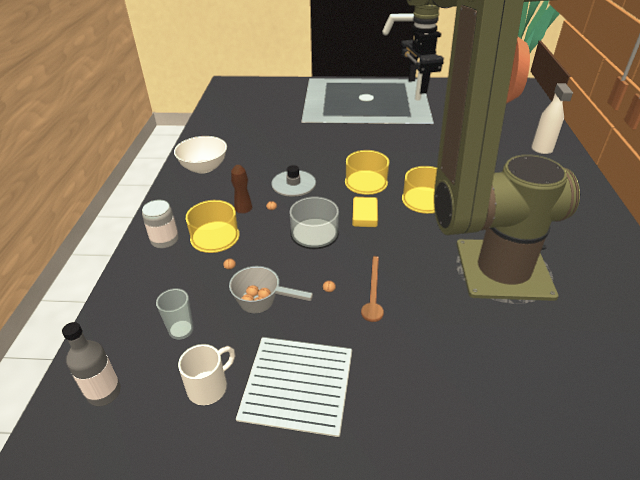

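Scene view: the clear canister is at (280,233). The yellow look-alikes are at (264,170), (327,160) and (188,294), and only the colourless one fits the description. The lid is at (206,212), the cup at (314,315) with its handle to (372,289), and the draining board at (438,362). The strays are at (212,245), (248,318) and (357,275). The side view shows the same three at (271,206), (229,264) and (329,286).

```bash
cat > h.py <<'E'
from rig import r
import cv2,pickle,numpy as np
from scipy.spatial.transform import Rotation as Rot
def ray(f,uv):
    p=cv2.undistortPoints(np.array(uv,float).reshape(-1,1,2),f["camera_matrix"],f["D"]).reshape(-1,2)
    d=np.c_[p,np.ones(len(p))]@f["R"]; return -f["R"].T@f["t"],d
def onz(f,uv,z):
    C,d=ray(f,uv); return C+d*((z-C[2])/d[:,2])[:,None]
def proj(f,X):
    return cv2.projectPoints(np.array(X,float).reshape(-1,3),cv2.Rodrigues(f["R"])[0],f["t"],f["camera_matrix"],f["D"])[0].reshape(-1,2)
def tri(f,uv,g,uw):
    A=[];b=[]
    for c,u in((f,uv),(g,uw)):
        C,d=ray(c,[u]);d=d[0]/np.linalg.norm(d[0]);P=np.eye(3)-np.outer(d,d);A.append(P);b.append(P@C)
    return np.linalg.lstsq(np.vstack(A),np.hstack(b),rcond=None)[0]
def nuts(f,amin=25):
    h=cv2.cvtColor(f["img"],cv2.COLOR_RGB2HSV)
    m=cv2.inRange(h,(5,110,90),(17,255,255)); n,_,s,c=cv2.connectedComponentsWithStats(m)
    return [(c[i].round(1),s[i,4]) for i in range(1,n) if amin<s[i,4]<700]
def grab(n,save=None):
    f=r.grab_frame(n); pickle.dump(f,open(n+".pkl","wb"))
    if save: cv2.imwrite(f"pics/{save}.png",f["img"][:,:,::-1])
    return f
def load(n): return pickle.load(open(n+".pkl","rb"))
def circ(X,z,rad,n=72):
    a=np.linspace(0,2*np.pi,n); return np.c_[X[0]+rad*np.cos(a),X[1]+rad*np.sin(a),np.full(n,z)]
def local(target,yaw_y=None):
    """tool-axes shift to world target point"""
    s=r.sense(); R=Rot.from_quat(np.roll(s["ee_rot"],-1)).as_matrix(); return R.T@(np.array(target)-s["tool_pos"])
E
python3 - <<'E'
from h import *
S,D=load("scene"),load("side")
for n,f in(("scene",S),("side",D)):
    for c,a in nuts(f): print(n,c,a,onz(f,[c],0.01)[0].round(3))
for nm,a,b in (("pumptop",(203,198),(293,169)),("handletip",(372,289),(311,296)),):
    print(nm,tri(S,a,D,b).round(3))
for nm,f,uv,z in(("can",S,(280,220),.078),("canD",D,(314,210),.078),("cupmouth",S,(314,307),.06),("cupD",D,(254.5,285),.06),("htip",S,(372,289),.053),("htD",D,(311,296),.053)): print(nm,onz(f,[uv],z)[0].round(3))
print("drain",onz(S,[(435,308),(510,367),(440,422),(367,354)],.01).round(3).tolist())
im=cv2.resize(S["img"][130:380,140:400],None,fx=2.3,fy=2.3,interpolation=cv2.INTER_CUBIC); cv2.imwrite("pics/crop0.png",im[:,:,::-1])
E
```

```text
scene [586.3 183.5] 330 [-0.323  0.295  0.01 ]
scene [628.1 201.4] 355 [-0.32   0.418  0.01 ]
scene [173.8 238. ] 463 [ 0.681 -0.327  0.01 ]
scene [393.  258.9] 658 [0.338 0.114 0.01 ]
scene [211.5 244.6] 99 [ 0.624 -0.236  0.01 ]
scene [356.1 275.1] 121 [0.441 0.091 0.01 ]
scene [247.  317.9] 156 [0.7   0.022 0.01 ]
scene [313.1 322.8] 420 [0.607 0.128 0.01 ]
side [237.4 170.8] 119 [ 0.758 -0.423  0.01 ]
side [239.6 205.6] 57 [ 0.716 -0.232  0.01 ]
side [271.  205.2] 72 [ 0.623 -0.237  0.01 ]
side [372.8 297. ] 635 [0.333 0.122 0.01 ]
side [228.8 263.5] 101 [0.699 0.021 0.01 ]
side [328.7 286. ] 116 [0.439 0.09  0.01 ]
side [255.5 292.8] 255 [0.614 0.121 0.01 ]
pumptop [ 0.566 -0.352  0.066]
handletip [0.476 0.17  0.053]
can [ 0.488 -0.122  0.078]
canD [ 0.487 -0.127  0.078]
cupmouth [0.605 0.131 0.06 ]
cupD [0.608 0.144 0.06 ]
htip [0.479 0.174 0.053]
htD [0.476 0.166 0.053]
drain [[0.391, 0.279, 0.01], [0.409, 0.47, 0.01], [0.597, 0.445, 0.01], [0.584, 0.26, 0.01]]
```

View pics/crop0.png

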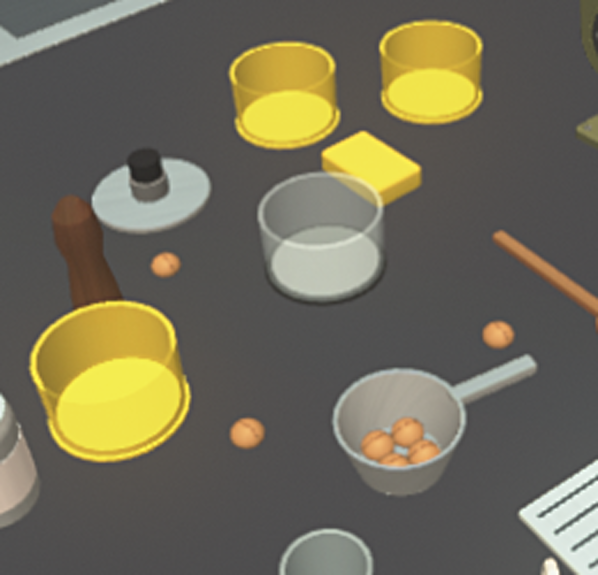

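The crop confirms it: the clear canister is at crop (322,235), apart from the three yellow ones. The cup holds 4 nuts and there are 3 strays. Next I refine the poses with edge fits.

```bash
cat >> h.py <<'E'
from scipy.optimize import minimize
def refine(fs,x0,rings):
    G=[]
    for f in fs:
        g=cv2.GaussianBlur(cv2.cvtColor(f["img"],cv2.COLOR_RGB2GRAY),(0,0),1.5).astype(np.float32)
        G.append(cv2.magnitude(cv2.Sobel(g,cv2.CV_32F,1,0),cv2.Sobel(g,cv2.CV_32F,0,1)))
    def cost(x):
        s=0
        for f,g in zip(fs,G):
            for z,rad in rings:
                p=proj(f,circ(x,z,rad)).astype(np.float32); s-=np.minimum(cv2.remap(g,p[None,:,0],p[None,:,1],cv2.INTER_LINEAR),120).mean()
        return s
    b=min(((cost((x0[0]+i,x0[1]+j)),x0[0]+i,x0[1]+j) for i in np.arange(-.016,.017,.002) for j in np.arange(-.016,.017,.002)))
    return minimize(cost,b[1:],method="Nelder-Mead",options=dict(initial_simplex=np.array(b[1:])+[[0,0],[.002,0],[0,.002]])).x
E
python3 - <<'E'
from h import *
S,D=load("scene"),load("side")
for nm,x0,rings in(("can",(.488,-.125),[(.078,.066)]),("cup",(.606,.138),[(.06,.058)]),("lid",(.566,-.352),[(.02,.069)])):
    print(nm,refine([S,D],x0,rings).round(4),refine([S],x0,rings).round(4),refine([D],x0,rings).round(4))
print("mill",onz(D,[(243,211)],0),"millS",onz(S,[(182,264)],0),"top",tri(S,(172,217),D,(239,168)))
print("tumb",onz(S,[(286,408)],0),onz(D,[(180,330)],0),"mug",onz(S,[(382,436)],0))
for c,a in nuts(S)+nuts(D): pass
E
```

```text
can [ 0.4877 -0.1272] [ 0.4876 -0.1268] [ 0.488 -0.129]
cup [0.6127 0.1385] [0.6133 0.1392] [0.6107 0.1381]
lid [ 0.5706 -0.3424] [ 0.5731 -0.3409] [ 0.5641 -0.3401]
mill [[ 7.04700112e-01 -2.18657869e-01  1.11022302e-16]] millS [[ 7.11207738e-01 -2.35300944e-01  1.11022302e-16]] top [ 0.70318883 -0.23561092  0.13830108]
tumb [[0.76982263 0.23590144 0.        ]] [[0.76938243 0.23485256 0.        ]] mug [[0.68392784 0.39021458 0.        ]]
```

```bash
echo '[[0.045, -0.021, 0, 0, 0, 0], [0.09, -0.042, 0, 0, 0, 0], [0.135, -0.063, 0, 0, 0, 0], [0.18, -0.084, 0, 0, 0, 0], [0.225, -0.105, 0, 0, 0, 0], [0.27, -0.126, 0, 0, 0, 0], [0.315, -0.147, 0, 0, 0, 0], [0.36, -0.168, 0, 0, 0, 0]]' | python3 -m creep 0.05
echo '[[0.045, -0.021, 0, 0, 0, 0], [0.09, -0.042, 0, 0, 0, 0], [0.135, -0.063, 0, 0, 0, 0], [0.173, -0.080, 0, 0, 0, 0], [0.173, -0.08, 0, 0, 0, 0]]' | python3 -m creep
python3 - <<'E'
from h import *
f=grab("wrist","w1"); S=grab("scene"); D=grab("side")
for n,f in(("s",S),("d",D),("w",f)):
    for c,a in nuts(f): print(n,c,a,onz(f,[c],0.011)[0].round(4))
s=r.sense();print(s["q"],s["tool_pos"],s["ee_rot"])
E
```

```text
clock: 0.95
tool_pos: [0.4816, -0.3602, 0.1786]
ee_rot: [-0.0, 0.99, 0.141, -0.0]
ft_force: [-1.0, 0.1, 1.2]
finger_gap: 0.05
finger_force: 0.0
clock: 1.45
tool_pos: [0.6269, -0.2328, 0.178]
ee_rot: [-0.001, 0.99, 0.144, 0.0]
ft_force: [-0.4, -0.5, 0.6]
finger_gap: 0.0501
finger_force: 0.0
s [586.3 183.6] 329 [-0.3205  0.296   0.011 ]
s [628.1 201.4] 357 [-0.3185  0.4184  0.011 ]
s [173.7 237.7] 459 [ 0.6806 -0.3266  0.011 ]
s [392.8 258.8] 663 [0.3385 0.1141 0.011 ]
s [211.5 244.6] 99 [ 0.6246 -0.2347  0.011 ]
s [356.1 275.1] 121 [0.4416 0.092  0.011 ]
s [247. 318.] 157 [0.7005 0.023  0.011 ]
s [313.2 322.8] 420 [0.6077 0.1291 0.011 ]
d [237.4 171. ] 121 [ 0.7572 -0.4202  0.011 ]
d [239.3 205. ] 50 [ 0.7171 -0.2332  0.011 ]
d [271.  205.2] 72 [ 0.6227 -0.2358  0.011 ]
d [372.8 297. ] 636 [0.3327 0.1227 0.011 ]
d [228.8 263.5] 101 [0.6983 0.0219 0.011 ]
d [328.7 286. ] 115 [0.4385 0.0911 0.011 ]
d [255.5 292.8] 255 [0.6134 0.122  0.011 ]
w [374.6 117.4] 26 [ 0.733  -0.2568  0.011 ]
w [ 69.4 404.5] 195 [ 0.3278 -0.0164  0.011 ]
[-4.43051609e-01  1.61883818e-01  1.60906193e+00 -4.96482311e-04
  1.37178031e+00  8.43796781e-01] [ 0.6236806  -0.23679353  0.17817179] [-1.10093462e-04  9.89931460e-01  1.41546191e-01 -6.06819169e-04]
```

View pics/w1.png

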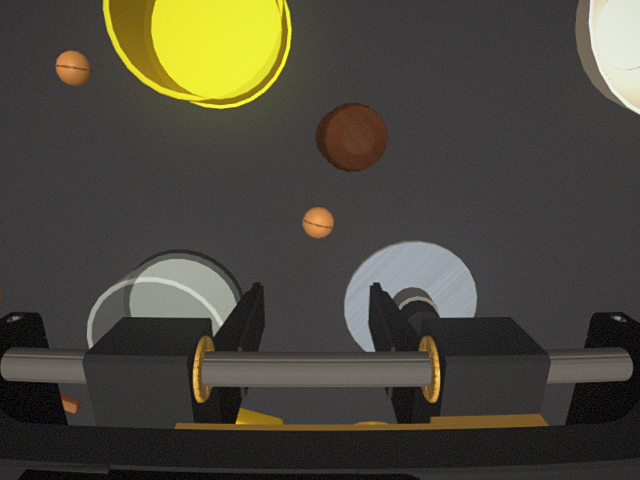

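```bash
python3 - <<'E'
from h import *
f=load("wrist"); print(onz(f,[(318,222),(73,68)],.011).round(4), proj(f,[r.sense()["tool_pos"],[.6237,-.2355,.011]]))
print("lid",refine([f],(.57,-.342),[(.02,.069)]),"can",refine([f],(.488,-.127),[(.006,.061)]))
E
```

```text
[[ 0.6238 -0.2354  0.011 ]
 [ 0.6984  0.0216  0.011 ]] [[320.99445069 287.27997561]
 [318.03830324 222.11283747]]
lid [ 0.56900125 -0.34989643] can [ 0.48506729 -0.12611438]
```

```bash
echo '[[0, -0.001, 0.045, 0, 0, 0], [0, -0.001, 0.09, 0, 0, 0], [0, -0.001, 0.135, 0, 0, 0], [0, -0.001, 0.172, 0, 0, 0], [0, -0.001, 0.174, 0, 0, 0]]' | python3 -m creep
echo '[[0, 0, 0, 0, 0, 0], [0, 0, 0, 0, 0, 0], [0, 0, 0, 0, 0, 0], [0, 0, 0, 0, 0, 0], [0, 0, 0, 0, 0, 0]]' | python3 -m creep 0
echo '[[0, 0, -0.05, 0, 0, 0], [0, 0, -0.1, 0, 0, 0], [0, 0, -0.14, 0, 0, 0], [-0.025, -0.035, -0.14, 0, 0, 0], [-0.05, -0.07, -0.14, 0, 0, 0], [-0.075, -0.105, -0.14, 0, 0, 0], [-0.101, -0.143, -0.14, 0, 0, 0], [-0.101, -0.143, -0.14, 0, 0, 0]]' | python3 -m creep
python3 - <<'E'
from h import *
print(local((.487,-.127,.05)))
E
```

```text
clock: 2.1
tool_pos: [0.6177, -0.2349, -0.0021]
ee_rot: [-0.003, 0.99, 0.14, -0.005]
ft_force: [-1.1, 0.4, -0.4]
finger_gap: 0.0499
finger_force: 0.0
clock: 2.6
tool_pos: [0.6248, -0.2361, 0.0063]
ee_rot: [0.001, 0.99, 0.141, 0.001]
ft_force: [0.1, 0.0, 0.1]
finger_gap: 0.0154
finger_force: 0.0
clock: 3.4
tool_pos: [0.4826, -0.1236, 0.1434]
ee_rot: [-0.001, 0.99, 0.143, -0.001]
ft_force: [-0.4, -0.9, 0.8]
finger_gap: 0.0005
finger_force: 0.0
[0.00342898 0.00474614 0.09333642]
```

```bash
python3 - <<'E'
from h import *
S=grab("scene","s2"); D=grab("side"); f=grab("wrist","w2")
for n,f in(("s",S),("d",D)):
    for c,a in nuts(f,60): print(n,c,a,onz(f,[c],0.011)[0].round(4))
s=r.sense();print(s["q"],s["tool_pos"],s["ee_rot"])
E
```

```text
s [308.9   2.8] 164 [-1.1578 -1.8842  0.011 ]
s [338.8  63.4] 301 [-0.4976 -0.9282  0.011 ]
s [586.3 183.6] 330 [-0.3205  0.296   0.011 ]
s [628.1 201.4] 358 [-0.3185  0.4184  0.011 ]
s [173.7 237.7] 454 [ 0.6806 -0.3266  0.011 ]
s [392.9 258.9] 662 [0.3386 0.1145 0.011 ]
s [211.5 244.6] 100 [ 0.6246 -0.2347  0.011 ]
s [356.1 275.1] 121 [0.4416 0.092  0.011 ]
s [247.  317.9] 156 [0.7004 0.0227 0.011 ]
s [313.1 322.8] 422 [0.6078 0.129  0.011 ]
d [237.4 171. ] 121 [ 0.7572 -0.4202  0.011 ]
d [239.6 205. ] 62 [ 0.7162 -0.2332  0.011 ]
d [271.1 205.2] 74 [ 0.6224 -0.2359  0.011 ]
d [372.8 297.1] 637 [0.3327 0.123  0.011 ]
d [228.9 263.5] 100 [0.698  0.0219 0.011 ]
d [328.7 286. ] 116 [0.4385 0.0911 0.011 ]
d [255.5 292.8] 255 [0.6134 0.122  0.011 ]
[-3.61153945e-01 -1.83946467e-01  2.00719904e+00 -1.49684760e-04
  1.31608894e+00  9.25541920e-01] [ 0.48766383 -0.12695541  0.14570461] [6.06259093e-04 9.89924532e-01 1.41591489e-01 9.51111883e-04]
```

View pics/w2.png

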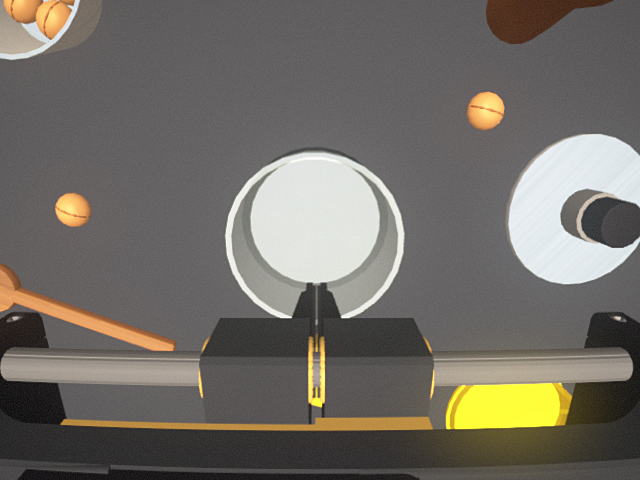

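The wrist view shows the stray still at (486,110), so the fingers closed without catching it. I'll go back down and look before closing.

```bash
echo '[[0.025, 0.035, 0, 0, 0, 0], [0.05, 0.07, 0, 0, 0, 0], [0.075, 0.105, 0, 0, 0, 0], [0.101, 0.143, 0, 0, 0, 0], [0.101, 0.143, 0.05, 0, 0, 0], [0.101, 0.143, 0.1, 0, 0, 0], [0.101, 0.143, 0.14, 0, 0, 0], [0.101, 0.143, 0.14, 0, 0, 0]]' | python3 -m creep 0.05
python3 - <<'E'
from h import *
S=grab("scene"); D=grab("side"); f=grab("wrist")
s=r.sense();print(s["q"],s["tool_pos"],s["ee_rot"]); T=s["tool_pos"]
o=[]
for g in(S,D,f):
    im=g["img"].copy(); p=proj(g,[T]);print(p,[ (c,onz(g,[c],.011).round(4)) for c,a in nuts(g,30) if np.hypot(*(c-p[0]))<60]); u,v=p[0].astype(int)
    u=min(max(u,65),575);v=min(max(v,65),415)
    o.append(cv2.resize(im[v-65:v+65,u-65:u+65],(260,260),interpolation=cv2.INTER_CUBIC))
cv2.imwrite("pics/c3.png",np.hstack(o)[:,:,::-1])
E
```

```text
clock: 4.35
tool_pos: [0.6193, -0.2343, -0.0036]
ee_rot: [-0.004, 0.99, 0.141, -0.006]
ft_force: [-1.4, 1.2, -0.4]
finger_gap: 0.0492
finger_force: 0.0
[-4.42105323e-01  3.15663636e-01  1.73038706e+00  1.86370166e-05
  1.09209833e+00  8.45285535e-01] [ 0.62610237 -0.23706101  0.00694916] [9.42167197e-04 9.89976093e-01 1.41224542e-01 1.44119488e-03]
[[210.75859051 245.66424345]] [(array([170.8, 225.1]), array([[ 0.66  , -0.3795,  0.011 ]])), (array([177.4, 253.9]), array([[ 0.7052, -0.2637,  0.011 ]])), (array([211.4, 244.6]), array([[ 0.6247, -0.2349,  0.011 ]]))]
[[270.00594874 206.04112156]] [(array([237.3, 170.7]), array([[ 0.7578, -0.422 ,  0.011 ]])), (array([239.6, 205.6]), array([[ 0.7157, -0.2302,  0.011 ]])), (array([271.2, 206. ]), array([[ 0.6216, -0.2319,  0.011 ]]))]
[[317.70439702 279.62497916]] []
```

View pics/c3.png

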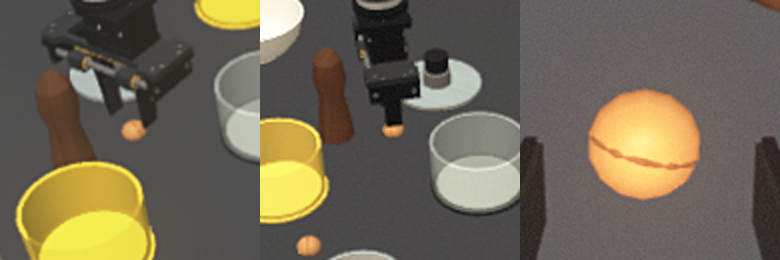

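```bash
echo '[[0, 0, 0, 0, 0, 0], [0, 0, 0, 0, 0, 0]]' | python3 -m creep
python3 - <<'E'
from h import *
S=grab("scene"); D=grab("side"); f=grab("wrist")
s=r.sense();print(s["tool_pos"],s["ee_rot"]); T=s["tool_pos"]
R=Rot.from_quat(np.roll(s["ee_rot"],-1)).as_matrix()
o=[]
for g in(S,D,f):
    im=g["img"]; p=proj(g,[T,T+R@[0,.025,0],T-R@[0,.025,0]]); u,v=p[0].astype(int);k=80 if g is f else 32;v=min(v,480-k)
    z=cv2.resize(im[v-k:v+k,u-k:u+k],(260,260),interpolation=cv2.INTER_CUBIC)
    for q in p: cv2.drawMarker(z,tuple(int(x) for x in (q-[u-k,v-k])*130/k),(0,255,0),0,14)
    o.append(z)
cv2.imwrite("pics/c4.png",np.hstack(o)[:,:,::-1])
E
```

```text
clock: 4.7
tool_pos: [0.6262, -0.2368, 0.0083]
ee_rot: [0.002, 0.99, 0.141, 0.002]
ft_force: [-0.5, -1.1, 0.2]
finger_gap: 0.0499
finger_force: 0.0
[ 0.62488034 -0.23610704  0.00656251] [7.57886963e-04 9.89939529e-01 1.41484594e-01 1.12458533e-03]
```

View pics/c4.png

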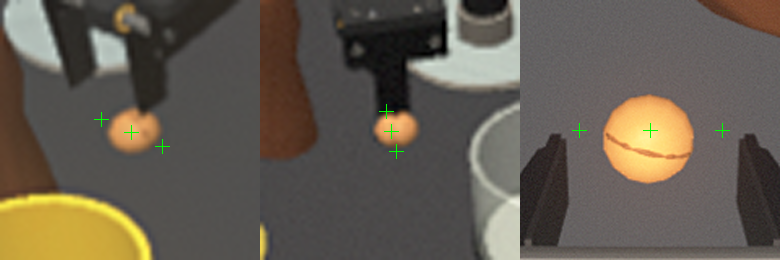

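```bash
python3 - <<'E'
from h import *
S,D,f=load("scene"),load("side"),load("wrist")
T=np.array([.6249,-.2361,.0066]); R=Rot.from_quat([.98994,.14148,0.0011,.0008]).as_matrix()
for s in(0,.01,.015,.02,.025,.03,.04):
    print(s,*[ (proj(g,[T+R@[0,y,-s] for y in(.025,-.025)])).round(1).tolist() for g in(S,D,f)])
u,v=proj(S,[T])[0].astype(int);k=32;print("scene tips seen",[(np.array(p)*k/130+[u-k,v-k]).round(1).tolist() for p in((82,88),(66,85),(148,110))])
u,v=proj(D,[T])[0].astype(int);print("side tip",[(np.array(p)*k/130+[u-k,v-k]).round(1).tolist() for p in((393,112),)], "wrist", )
u,v=proj(f,[T])[0].astype(int);k=80;v=min(v,400);print([(np.array(p)*k/130+[u-k,v-k]).round(1).tolist() for p in((566-520,135),(740-520,135))])
E
```

```text
0 [[204.0, 242.5], [219.0, 249.0]] [[269.1, 201.6], [271.7, 211.2]] [[359.4, 280.5], [271.4, 280.3]]
0.01 [[203.2, 239.5], [218.3, 246.0]] [[268.9, 198.8], [271.4, 208.5]] [[361.3, 287.1], [269.4, 287.0]]
0.015 [[202.9, 238.0], [218.0, 244.4]] [[268.7, 197.5], [271.3, 207.1]] [[362.3, 290.7], [268.3, 290.5]]
0.02 [[202.5, 236.5], [217.7, 242.9]] [[268.6, 196.1], [271.2, 205.7]] [[363.4, 294.4], [267.1, 294.3]]
0.025 [[202.2, 234.9], [217.4, 241.3]] [[268.5, 194.7], [271.1, 204.3]] [[364.6, 298.4], [265.9, 298.2]]
0.03 [[201.8, 233.4], [217.0, 239.8]] [[268.3, 193.3], [270.9, 202.9]] [[365.8, 302.5], [264.7, 302.3]]
0.04 [[201.1, 230.3], [216.4, 236.6]] [[268.1, 190.5], [270.7, 200.1]] [[368.4, 311.3], [262.0, 311.1]]
scene tips seen [[199.2, 234.7], [195.2, 233.9], [215.4, 240.1]]
side tip [[334.7, 201.6]] wrist
[[263.3, 283.1], [370.4, 283.1]]
```

The drawn markers for the reported fingertips fall below the real tips: scene (215,240) against a predicted (219,249). The real finger ends are about 28 mm above the reported TCP, so I'll lower in small steps and watch the force.

```bash
echo '[[0, 0, 0.006, 0, 0, 0], [0, 0, 0.012, 0, 0, 0], [0, 0, 0.018, 0, 0, 0], [0, 0, 0.018, 0, 0, 0], [0, 0, 0.018, 0, 0, 0]]' | python3 -m creep; echo '[[0, 0, 0.002, 0, 0, 0], [0, 0, 0.004, 0, 0, 0], [0, 0, 0.004, 0, 0, 0], [0, 0, 0.004, 0, 0, 0]]' | python3 -m creep;echo '[[0, 0, 0.001, 0, 0, 0], [0, 0, 0.002, 0, 0, 0], [0, 0, 0.003, 0, 0, 0], [0, 0, 0.003, 0, 0, 0]]' | python3 -m creep
```

```text
clock: 5.35
tool_pos: [0.6235, -0.2355, -0.014]
ee_rot: [-0.0, 0.99, 0.141, -0.001]
ft_force: [-1.0, 0.6, -0.8]
finger_gap: 0.0501
finger_force: 0.0
clock: 5.75
tool_pos: [0.6239, -0.2357, -0.0172]
ee_rot: [-0.0, 0.99, 0.141, 0.0]
ft_force: [-1.0, 1.3, -0.6]
finger_gap: 0.0502
finger_force: 0.0
clock: 6.15
tool_pos: [0.6238, -0.2356, -0.0205]
ee_rot: [-0.0, 0.99, 0.141, -0.0]
ft_force: [0.0, 0.5, -0.1]
finger_gap: 0.0501
finger_force: 0.0
```

```bash
echo '[[0, 0, 0.001, 0, 0, 0], [0, 0, 0.002, 0, 0, 0], [0, 0, 0.003, 0, 0, 0], [0, 0, 0.003, 0, 0, 0]]' | python3 -m creep;echo '[[0, 0, 0, 0, 0, 0], [0, 0, 0, 0, 0, 0], [0, 0, 0, 0, 0, 0], [0, 0, 0, 0, 0, 0], [0, 0, 0, 0, 0, 0], [0, 0, 0, 0, 0, 0]]' | python3 -m creep 0
```

```text
clock: 6.55
tool_pos: [0.6238, -0.2357, -0.0235]
ee_rot: [-0.0, 0.99, 0.141, -0.0]
ft_force: [0.5, -0.4, -0.1]
finger_gap: 0.05
finger_force: 0.0
clock: 7.15
tool_pos: [0.6239, -0.2357, -0.0233]
ee_rot: [-0.0, 0.99, 0.141, -0.0]
ft_force: [0.4, -0.6, 0.2]
finger_gap: 0.0262
finger_force: 28.0
```

```bash
echo '[[0, 0, -0.05, 0, 0, 0], [0, 0, -0.1, 0, 0, 0], [0, 0, -0.15, 0, 0, 0], [-0.025, -0.035, -0.15, 0, 0, 0], [-0.05, -0.07, -0.15, 0, 0, 0], [-0.075, -0.105, -0.15, 0, 0, 0], [-0.101, -0.143, -0.15, 0, 0, 0], [-0.101, -0.143, -0.15, 0, 0, 0]]' | python3 -m creep
echo '[[0, 0, 0.04, 0, 0, 0], [0, 0, 0.08, 0, 0, 0], [0, 0, 0.1, 0, 0, 0], [0, 0, 0.1, 0, 0, 0]]' | python3 -m creep
echo '[[0, 0, 0, 0, 0, 0], [0, 0, 0, 0, 0, 0], [0, 0, 0, 0, 0, 0], [0, 0, -0.04, 0, 0, 0], [0, 0, -0.08, 0, 0, 0], [0, 0, -0.12, 0, 0, 0], [0, 0, -0.12, 0, 0, 0]]' | python3 -m creep 0.05
python3 - <<'E'
from h import *
S=grab("scene"); D=grab("side"); W=grab("wrist")
for n,f in(("s",S),("d",D)):
    for c,a in nuts(f,60): print(n,c,a,onz(f,[c],0.011)[0].round(4))
s=r.sense();print(s["q"],s["tool_pos"],s["ee_rot"],s["finger_gap"])
print(local((.4405,.0915,.1)),local((.6995,.022,.1)))
E
```

```text
clock: 7.95
tool_pos: [0.4822, -0.1235, 0.1247]
ee_rot: [-0.001, 0.99, 0.142, -0.002]
ft_force: [0.6, 0.6, -0.1]
finger_gap: 0.0266
finger_force: 28.0
clock: 8.35
tool_pos: [0.4843, -0.1259, 0.0232]
ee_rot: [-0.002, 0.99, 0.141, -0.003]
ft_force: [-0.6, -1.0, -0.2]
finger_gap: 0.026
finger_force: 28.0
clock: 9.05
tool_pos: [0.4918, -0.1285, 0.1557]
ee_rot: [0.004, 0.99, 0.141, 0.007]
ft_force: [0.8, -0.9, 0.4]
finger_gap: 0.0503
finger_force: 0.0
s [338.5  60.2] 435 [-0.5266 -0.9599  0.011 ]
s [289.2  76.7] 68 [-0.2323 -0.9649  0.011 ]
s [586.3 183.5] 328 [-0.321   0.2958  0.011 ]
s [628.  201.4] 356 [-0.3183  0.4182  0.011 ]
s [173.8 237.9] 453 [ 0.6808 -0.3257  0.011 ]
s [393.  258.9] 662 [0.3384 0.1147 0.011 ]
s [356.1 275.1] 121 [0.4416 0.092  0.011 ]
s [247.  317.9] 156 [0.7004 0.0227 0.011 ]
s [313.1 322.8] 418 [0.6078 0.129  0.011 ]
d [237.3 170.9] 121 [ 0.7576 -0.4208  0.011 ]
d [372.8 297.1] 633 [0.3327 0.123  0.011 ]
d [228.8 263.6] 100 [0.6982 0.0222 0.011 ]
d [328.7 286. ] 115 [0.4385 0.0911 0.011 ]
d [255.5 292.8] 254 [0.6134 0.122  0.011 ]
[-3.61324567e-01 -1.85950799e-01  2.00597458e+00 -1.77803866e-05
  1.32012961e+00  9.25675548e-01] [ 0.48715776 -0.12681079  0.147421  ] [3.54590734e-04 9.89948778e-01 1.41424537e-01 6.26269541e-04] 0.0499604516553561
[ 0.01628307 -0.22268404  0.04724382] [ 0.24546195 -0.08344271  0.04762743]
```

```bash
echo '[[0.004, -0.045, 0, 0, 0, 0], [0.008, -0.09, 0, 0, 0, 0], [0.012, -0.135, 0, 0, 0, 0], [0.016, -0.18, 0, 0, 0, 0], [0.016, -0.222, 0, 0, 0, 0], [0.016, -0.222, 0.05, 0, 0, 0], [0.016, -0.222, 0.1, 0, 0, 0], [0.016, -0.222, 0.14, 0, 0, 0]]' | python3 -m creep
echo '[[0, 0, 0.015, 0, 0, 0], [0, 0, 0.03, 0, 0, 0], [0, 0, 0.033, 0, 0, 0], [0, 0, 0.033, 0, 0, 0]]' | python3 -m creep
echo '[[0, 0, 0, 0, 0, 0], [0, 0, 0, 0, 0, 0], [0, 0, 0, 0, 0, 0], [0, 0, 0, 0, 0, 0], [0, 0, 0, 0, 0, 0], [0, 0, 0, 0, 0, 0]]' | python3 -m creep 0
echo '[[0, 0, -0.05, 0, 0, 0], [0, 0, -0.1, 0, 0, 0], [0, 0, -0.15, 0, 0, 0], [-0.004, 0.05, -0.15, 0, 0, 0], [-0.008, 0.1, -0.15, 0, 0, 0], [-0.012, 0.15, -0.15, 0, 0, 0], [-0.016, 0.195, -0.15, 0, 0, 0], [-0.016, 0.222, -0.15, 0, 0, 0]]' | python3 -m creep
echo '[[0, 0, 0.04, 0, 0, 0], [0, 0, 0.08, 0, 0, 0], [0, 0, 0.1, 0, 0, 0], [0, 0, 0.1, 0, 0, 0]]' | python3 -m creep
python3 -c "
from h import *
s=r.sense();print(s['tool_pos'],s['finger_gap'],s['finger_force'])"
```

```text
clock: 10.0
tool_pos: [0.4373, 0.0913, 0.0029]
ee_rot: [-0.0, 0.99, 0.142, -0.002]
ft_force: [-0.0, -0.1, 0.3]
finger_gap: 0.0499
finger_force: 0.0
clock: 10.4
tool_pos: [0.4386, 0.0907, -0.0276]
ee_rot: [-0.0, 0.99, 0.141, -0.002]
ft_force: [0.2, -0.6, -0.2]
finger_gap: 0.05
finger_force: 0.0
clock: 11.0
tool_pos: [0.441, 0.0909, -0.0254]
ee_rot: [0.0, 0.99, 0.141, 0.001]
ft_force: [-0.3, -0.2, 3.8]
finger_gap: 0.0294
finger_force: 30.1
clock: 11.8
tool_pos: [0.4867, -0.1296, 0.1234]
ee_rot: [0.0, 0.99, 0.14, -0.0]
ft_force: [0.2, 0.2, 0.2]
finger_gap: 0.0291
finger_force: 29.8
clock: 12.2
tool_pos: [0.4831, -0.1255, 0.0194]
ee_rot: [-0.002, 0.99, 0.141, -0.004]
ft_force: [-0.1, 0.6, -0.2]
finger_gap: 0.0294
finger_force: 29.8
[ 0.48310201 -0.1254526   0.01935012] 0.029362255125275308 29.80791449546814
```

```bash
echo '[[0, 0, 0, 0, 0, 0], [0, 0, 0, 0, 0, 0], [0, 0, 0, 0, 0, 0], [0, 0, -0.04, 0, 0, 0], [0, 0, -0.08, 0, 0, 0], [0, 0, -0.12, 0, 0, 0], [0, 0, -0.12, 0, 0, 0]]' | python3 -m creep 0.05
python3 - <<'E'
from h import *
S=grab("scene"); D=grab("side"); W=grab("wrist","w5")
x0=onz(D,[(211,212)],.078)[0]; print(x0, onz(S,[(187,280)],.078))
print("yellow",refine([S,D],x0[:2],[(.078,.066)]))
print("cup",refine([S,D],(.612,.138),[(.06,.058)]))
for n,f in(("s",S),("d",D)):
    for c,a in nuts(f,60):
        X=onz(f,[c],0.011)[0]
        if .4<X[0]<.75 and abs(X[1])<.3: print(n,c,a,X.round(4))
T=r.sense()["tool_pos"]; print(T,local((.6995,.022,-.026)))
E
```

```text
clock: 12.9
tool_pos: [0.4918, -0.1284, 0.1527]
ee_rot: [0.004, 0.99, 0.142, 0.007]
ft_force: [1.9, 0.9, 0.7]
finger_gap: 0.0505
finger_force: 0.0
[ 0.76326253 -0.10677955  0.078     ] [[ 0.75943615 -0.09723664  0.078     ]]
yellow [ 0.76521976 -0.09613304]
cup [0.61270631 0.13861844]
s [247.  317.9] 156 [0.7004 0.0227 0.011 ]
s [313.2 322.8] 420 [0.6077 0.1291 0.011 ]
d [228.8 263.5] 101 [0.6983 0.0219 0.011 ]
d [255.5 292.8] 255 [0.6134 0.122  0.011 ]
[ 0.48715008 -0.12673858  0.14448293] [ 0.24530623 -0.08345395  0.17070553]
```

View pics/w5.png

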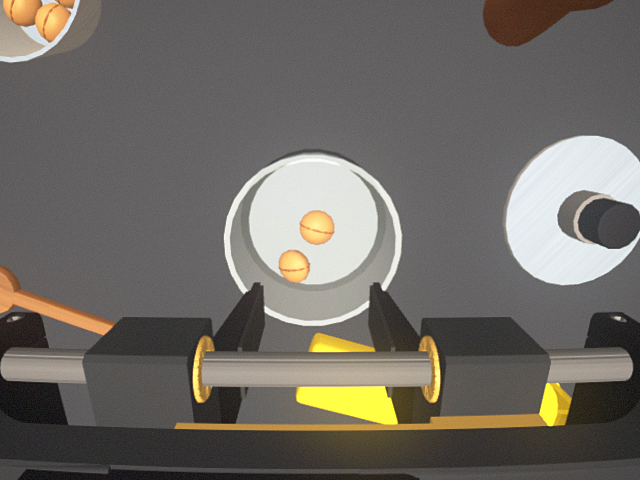

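Two nuts lie in the canister, at (317,227) and (294,266). For the third stray I turn the tool by 1 rad so the gripper body clears the yellow bowl and the cup.

```bash
echo '[[0.035, -0.012, 0, 0, 0, 0.14], [0.07, -0.024, 0, 0, 0, 0.28], [0.105, -0.036, 0, 0, 0, 0.42], [0.14, -0.048, 0, 0, 0, 0.56], [0.175, -0.06, 0, 0, 0, 0.7], [0.21, -0.072, 0, 0, 0, 0.84], [0.245, -0.083, 0, 0, 0, 0.98], [0.245, -0.083, 0, 0, 0, 1.0]]' | python3 -m creep
python3 - <<'E'
from h import *
W=grab("wrist")
h=[(c,a,onz(W,[c],.011)[0].round(4)) for c,a in nuts(W,200)]; print(h)
im=W["img"]; hs=cv2.cvtColor(im,cv2.COLOR_RGB2HSV); m=cv2.inRange(hs,(5,110,90),(17,255,255)); n,_,st,c=cv2.connectedComponentsWithStats(m)
print([(c[i].round(1),st[i,4],onz(W,[c[i]],.011)[0].round(4)) for i in range(1,n) if st[i,4]>600])
s=r.sense();print(s["q"],s["tool_pos"],local((.6995,.022,-.026)))
E
```

```text
clock: 13.85
tool_pos: [0.6999, 0.0241, 0.1405]
ee_rot: [0.0, 0.937, -0.35, -0.002]
ft_force: [0.3, 0.3, -0.0]
finger_gap: 0.05
finger_force: 0.0
[(array([586.7, 290.2]), np.int32(675), array([ 0.482 , -0.1311,  0.011 ])), (array([580.6, 318.3]), np.int32(545), array([ 0.4593, -0.1116,  0.011 ])), (array([287.2, 347.3]), np.int32(391), array([0.6268, 0.1261, 0.011 ])), (array([283.7, 391.3]), np.int32(252), array([0.5911, 0.1633, 0.011 ]))]
[(array([320.1, 224.6]), np.int32(962), array([0.699 , 0.0214, 0.011 ])), (array([586.7, 290.2]), np.int32(675), array([ 0.4821, -0.1311,  0.011 ]))]
[-4.41405571e-02  2.55822585e-01  1.56389764e+00 -1.15712224e-04
  1.32635760e+00  2.24154952e+00] [0.69844671 0.02276553 0.14067698] [ 0.00187123 -0.00059165  0.16667051]
```

```bash
echo '[[0.001, 0, 0.05, 0, 0, 0], [0.001, 0, 0.1, 0, 0, 0], [0.001, 0, 0.135, 0, 0, 0], [0.001, 0, 0.15, 0, 0, 0], [0.001, 0, 0.165, 0, 0, 0], [0.001, 0, 0.166, 0, 0, 0], [0.001, 0, 0.166, 0, 0, 0]]' | python3 -m creep
echo '[[0, 0, 0, 0, 0, 0], [0, 0, 0, 0, 0, 0], [0, 0, 0, 0, 0, 0], [0, 0, 0, 0, 0, 0], [0, 0, 0, 0, 0, 0], [0, 0, 0, 0, 0, 0]]' | python3 -m creep 0
echo '[[0, 0, -0.05, 0, 0, 0], [0, 0, -0.1, 0, 0, 0], [0, 0, -0.15, 0, 0, 0], [-0.012, 0.05, -0.15, 0, 0, 0], [-0.024, 0.1, -0.15, 0, 0, 0], [-0.036, 0.15, -0.15, 0, 0, 0], [-0.048, 0.195, -0.15, 0, 0, 0], [-0.058, 0.235, -0.15, 0, 0, 0]]' | python3 -m creep
echo '[[-0.004, 0.014, 0.0, 0, 0, 0], [-0.004, 0.014, 0.04, 0, 0, 0], [-0.004, 0.014, 0.08, 0, 0, 0], [-0.004, 0.014, 0.1, 0, 0, 0], [-0.004, 0.014, 0.1, 0, 0, 0]]' | python3 -m creep
python3 -c "
from h import *
s=r.sense();print(s['tool_pos'],s['finger_gap'],s['finger_force'])"
```

```text
clock: 14.6
tool_pos: [0.7008, 0.0207, -0.0206]
ee_rot: [-0.0, 0.937, -0.35, 0.001]
ft_force: [0.3, -1.0, 0.8]
finger_gap: 0.0499
finger_force: 0.0
clock: 15.2
tool_pos: [0.7003, 0.0209, -0.0214]
ee_rot: [-0.0, 0.937, -0.35, 0.001]
ft_force: [0.2, -0.7, 2.8]
finger_gap: 0.026
finger_force: 24.4
clock: 16.0
tool_pos: [0.4991, -0.119, 0.1271]
ee_rot: [0.0, 0.937, -0.351, -0.001]
ft_force: [-0.1, -1.1, 0.3]
finger_gap: 0.0001
finger_force: 0.0
clock: 16.5
tool_pos: [0.4864, -0.1247, 0.0238]
ee_rot: [-0.0, 0.937, -0.35, -0.004]
ft_force: [-0.8, 0.2, 0.1]
finger_gap: 0.0005
finger_force: 0.0
[ 0.4863658  -0.12471607  0.02375414] 0.0004564569392260518 0.0
```

```bash
echo '[[0, 0, -0.05, 0, 0, 0], [0, 0, -0.1, 0, 0, 0], [0, 0, -0.12, 0, 0, 0]]' | python3 -m creep 0.05
python3 - <<'E'
from h import *
S=grab("scene","s6"); D=grab("side"); W=grab("wrist")
for n,f in(("s",S),("d",D)):
    for c,a in nuts(f,40): 
        X=onz(f,[c],0.011)[0]
        if .4<X[0]<.9 and abs(X[1])<.3: print(n,c,a,X.round(4))
s=r.sense();print(s["tool_pos"],s["ee_rot"])
E
```

```text
clock: 16.8
tool_pos: [0.4933, -0.1272, 0.1556]
ee_rot: [-0.0, 0.937, -0.35, 0.006]
ft_force: [1.2, -0.8, -0.6]
finger_gap: 0.0194
finger_force: 0.0
s [248. 318.] 155 [0.699  0.0244 0.011 ]
s [313.2 322.8] 420 [0.6077 0.1291 0.011 ]
d [239.5 205.6] 52 [ 0.716  -0.2302  0.011 ]
d [229.4 263.8] 102 [0.6965 0.0229 0.011 ]
d [255.5 292.8] 255 [0.6134 0.122  0.011 ]
[ 0.49163102 -0.12668774  0.151379  ] [-8.68262258e-05  9.36628747e-01 -3.50308426e-01  3.25403329e-03]
```

View pics/s6.png

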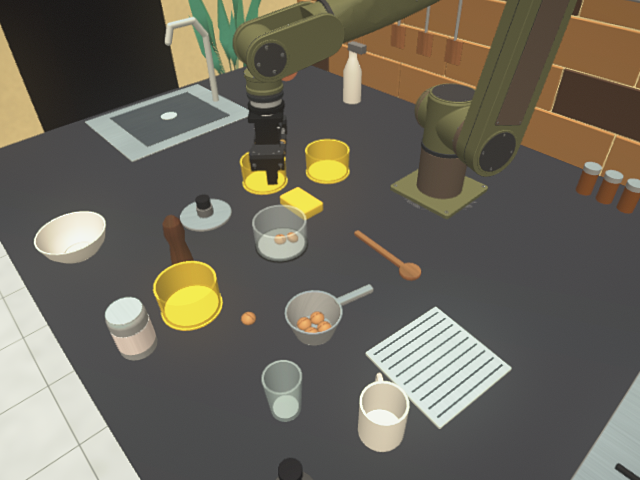

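```bash
echo '[[0.012, -0.048, 0, 0, 0, 0], [0.024, -0.096, 0, 0, 0, 0], [0.036, -0.144, 0, 0, 0, 0], [0.048, -0.192, 0, 0, 0, 0], [0.058, -0.235, 0, 0, 0, 0], [0.06, -0.249, 0, 0, 0, 0], [0.06, -0.249, 0.05, 0, 0, 0], [0.06, -0.249, 0.1, 0, 0, 0]]' | python3 -m creep
echo '[[0, 0, 0, 0, 0, 0], [0, 0, 0, 0, 0, 0], [0, 0, 0, 0, 0, 0], [0, 0, 0, 0, 0, 0]]' | python3 -m creep
python3 - <<'E'
from h import *
f=grab("wrist")
im=f["img"]; hs=cv2.cvtColor(im,cv2.COLOR_RGB2HSV); m=cv2.inRange(hs,(5,110,90),(17,255,255)); n,_,st,c=cv2.connectedComponentsWithStats(m)
print([(c[i].round(1),st[i,4],onz(f,[c[i]],.011)[0].round(4)) for i in range(1,n) if st[i,4]>600])
s=r.sense();print(s["tool_pos"],local((.698,.0235,-.0265)))
E
```

```text
clock: 17.75
tool_pos: [0.6992, 0.0226, 0.0476]
ee_rot: [-0.0, 0.937, -0.35, 0.001]
ft_force: [0.3, -0.6, -0.5]
finger_gap: 0.0498
finger_force: 0.0
clock: 18.15
tool_pos: [0.7006, 0.0219, 0.0519]
ee_rot: [-0.001, 0.937, -0.351, 0.003]
ft_force: [-0.3, -0.6, 0.4]
finger_gap: 0.0498
finger_force: 0.0
[(array([319.8, 261.2]), np.int32(1660), array([0.6976, 0.0227, 0.011 ]))]
[0.70033596 0.02190487 0.05160418] [-0.00315489  0.00060741  0.07808932]
```

```bash
echo '[[-0.003, 0, 0.03, 0, 0, 0], [-0.003, 0, 0.06, 0, 0, 0], [-0.003, 0, 0.074, 0, 0, 0], [-0.003, 0, 0.078, 0, 0, 0], [-0.003, 0, 0.078, 0, 0, 0], [-0.003, 0, 0.078, 0, 0, 0]]' | python3 -m creep
echo '[[0, 0, 0, 0, 0, 0], [0, 0, 0, 0, 0, 0], [0, 0, 0, 0, 0, 0], [0, 0, 0, 0, 0, 0], [0, 0, 0, 0, 0, 0], [0, 0, 0, 0, 0, 0]]' | python3 -m creep 0
echo '[[0, 0, -0.05, 0, 0, 0], [0, 0, -0.1, 0, 0, 0], [0, 0, -0.15, 0, 0, 0], [0, 0, -0.15, 0, 0, 0], [0, 0, -0.15, 0, 0, 0]]' | python3 -m creep
```

```text
clock: 18.8
tool_pos: [0.6975, 0.0241, -0.0281]
ee_rot: [-0.0, 0.937, -0.351, 0.002]
ft_force: [-0.3, -0.4, 0.2]
finger_gap: 0.0502
finger_force: 0.0
clock: 19.4
tool_pos: [0.6964, 0.0241, -0.0295]
ee_rot: [-0.0, 0.937, -0.351, 0.001]
ft_force: [-0.5, 1.0, 4.7]
finger_gap: 0.031
finger_force: 30.0
clock: 19.9
tool_pos: [0.6969, 0.0242, 0.1218]
ee_rot: [-0.001, 0.937, -0.35, 0.002]
ft_force: [-0.8, -0.4, -0.4]
finger_gap: 0.0312
finger_force: 30.0
```

```bash
echo '[[-0.012, 0.05, 0, 0, 0, 0], [-0.024, 0.1, 0, 0, 0, 0], [-0.036, 0.15, 0, 0, 0, 0], [-0.048, 0.2, 0, 0, 0, 0], [-0.059, 0.245, 0, 0, 0, 0], [-0.059, 0.251, 0.03, 0, 0, 0], [-0.059, 0.251, 0.07, 0, 0, 0], [-0.059, 0.251, 0.1, 0, 0, 0]]' | python3 -m creep
echo '[[0, 0, 0, 0, 0, 0], [0, 0, 0, 0, 0, 0], [0, 0, 0, 0, 0, 0]]' | python3 -m creep
echo '[[0, 0, 0, 0, 0, 0], [0, 0, 0, 0, 0, 0], [0, 0, 0, 0, 0, 0], [0, 0, -0.05, 0, 0, 0], [0, 0, -0.1, 0, 0, 0], [0, 0, -0.15, 0, 0, 0], [0, 0, -0.15, 0, 0, 0], [0, 0, -0.15, 0, 0, 0]]' | python3 -m creep 0.05
python3 - <<'E'
from h import *
S=grab("scene"); D=grab("side"); W=grab("wrist")
for n,f in(("s",S),("d",D)):
    for c,a in nuts(f,40): 
        X=onz(f,[c],0.011)[0]
        if .4<X[0]<.9 and abs(X[1])<.3: print(n,c,a,X.round(4))
hs=cv2.cvtColor(W["img"],cv2.COLOR_RGB2HSV); m=cv2.inRange(hs,(5,110,90),(17,255,255)); n,_,st,c=cv2.connectedComponentsWithStats(m)
print([(c[i].round(1),st[i,4],onz(W,[c[i]],.017)[0].round(4)) for i in range(1,n) if st[i,4]>300])
s=r.sense();print(s["tool_pos"],s["ee_rot"],s["q"])
E
```

```text
clock: 20.7
tool_pos: [0.4831, -0.1258, 0.0153]
ee_rot: [-0.0, 0.936, -0.351, -0.003]
ft_force: [0.0, 0.2, -0.6]
finger_gap: 0.0317
finger_force: 30.0
clock: 21.0
tool_pos: [0.4876, -0.1266, 0.0209]
ee_rot: [0.0, 0.937, -0.35, 0.001]
ft_force: [0.0, -0.2, 0.3]
finger_gap: 0.0313
finger_force: 30.0
clock: 21.8
tool_pos: [0.4878, -0.1268, 0.1721]
ee_rot: [-0.0, 0.937, -0.35, 0.002]
ft_force: [-0.6, -0.3, -0.3]
finger_gap: 0.0499
finger_force: 0.0
s [313.1 322.8] 419 [0.6078 0.129  0.011 ]
d [239.4 205.3] 57 [ 0.7165 -0.2317  0.011 ]
d [255.5 292.8] 255 [0.6134 0.122  0.011 ]
[(array([280.7, 208.3]), np.int32(767), array([ 0.5169, -0.108 ,  0.017 ])), (array([316.6, 216.3]), np.int32(800), array([ 0.4892, -0.1282,  0.017 ])), (array([321.3, 248.5]), np.int32(644), array([ 0.4624, -0.111 ,  0.017 ])), (array([ 39.6, 295.9]), np.int32(1756), array([0.6142, 0.1425, 0.017 ])), (array([310.9, 406. ]), np.int32(1013), array([0.3324, 0.0159, 0.017 ]))]
[ 0.48540471 -0.12594962  0.16774943] [-7.11583555e-06  9.36566614e-01 -3.50485571e-01 -1.68591120e-03] [-3.60966176e-01 -2.01850413e-01  1.98489226e+00  4.63454039e-06
  1.36192266e+00  1.92600927e+00]
```

```bash
echo '[[0, 0, 0, 0.1, 0, 0], [0, 0, 0, 0.2, 0, 0], [0, 0, 0, 0.3, 0, 0], [0, 0, 0, 0.3, 0, 0], [0, 0, 0, 0.3, 0, 0]]' | python3 -m creep
python3 - <<'E'
from h import *
from scipy.optimize import least_squares
s=r.sense(); print(s["q"],s["tool_pos"],s["ee_rot"])
def fkR(q,s4): 
    return Rot.from_euler('ZYYZYZ',[q[0],q[1],q[2],s4*q[3],q[4],q[5]+np.pi/2]) if 0 else Rot.from_euler('Z',q[0])*Rot.from_euler('Y',q[1]+q[2])*Rot.from_euler('Z',s4*q[3])*Rot.from_euler('Y',q[4])*Rot.from_euler('Z',q[5]+np.pi/2)
for s4 in(1,-1): print(s4,(fkR(s["q"],s4).inv()*Rot.from_quat(np.roll(s["ee_rot"],-1))).magnitude())
dat=[([.12437,1.65137,1.36749],np.hypot(.18184,.62346),.17776),([.16188,1.60906,1.37178],np.hypot(.62368,.23679),.17817),([-.18395,2.0072,1.31609],np.hypot(.48766,.12696),.1457),([.31566,1.73039,1.0921],np.hypot(.6261,.23706),.00695),([.25582,1.5639,1.32636],np.hypot(.69845,.02277),.14068),([-.20185,1.98489,1.36192],np.hypot(.4854,.12595),.16775)]
def m(p,q):
    L1,L2,e,hd,=p; a=q[0]+q[1]; b=a+q[2]
    return L1*np.sin(q[0])+L2*np.sin(a)+e*np.cos(a), hd+L1*np.cos(q[0])+L2*np.cos(a)-e*np.sin(a)
f=lambda p:np.ravel([np.subtract(m(p,q),(rr,z)) for q,rr,z in dat])
o=least_squares(f,[.45,.6,0,-.15]);print(o.x,f(o.x).round(4))
# d from tilted pose: W = TCP - d*z
R=Rot.from_quat(np.roll(s["ee_rot"],-1)).as_matrix(); c,s1=np.cos(s["q"][0]),np.sin(s["q"][0])
# perpendicular distance of the TCP to the arm plane = d * z_perp
n=np.array([-s1,c,0]); print("d",(s["tool_pos"]@n)/(R[:,2]@n))
E
```

```text
clock: 22.45
tool_pos: [0.4856, -0.1265, 0.1681]
ee_rot: [-0.14, 0.926, -0.348, 0.051]
ft_force: [-0.6, -0.5, 1.1]
finger_gap: 0.0501
finger_force: 0.0
[-0.55595929 -0.27779639  2.07091972  0.304906    1.31374821  1.66006746] [ 0.48559659 -0.12647467  0.16811735] [-0.13955609  0.92583789 -0.34751567  0.0508051 ]
1 7.257718987777407e-16
-1 0.6098120092045629
[ 0.44886377  0.61293329  0.03274527 -0.11072881] [-0.0003  0.0001 -0.0006  0.0001 -0.0007  0.0001 -0.0001 -0.0006  0.0007
  0.0001  0.0008  0.0001]
d 0.5126770047731498
```

```bash
cat > kin.py <<'E'
import numpy as np
from scipy.spatial.transform import Rotation as Rot
from scipy.optimize import least_squares
L1,L2,e,d,h=.44886,.61293,.03275,.5127,.402
LO=np.array([-2.61,-1.02,.03,-1.35,.32,-2.91]);HI=np.array([2.61,2.33,2.71,4.49,2.68,2.91])
def fk(q):
    a=q[1]+q[2]
    R=(Rot.from_euler('Z',q[0])*Rot.from_euler('Y',a)*Rot.from_euler('Z',q[3])*Rot.from_euler('Y',q[4])*Rot.from_euler('Z',q[5]+np.pi/2)).as_matrix()
    rr=L1*np.sin(q[1])+L2*np.sin(a)+e*np.cos(a); z=h+L1*np.cos(q[1])+L2*np.cos(a)-e*np.sin(a)
    return np.array([rr*np.cos(q[0]),rr*np.sin(q[0]),z])+R[:,2]*d,R
def ik(p,R,q0):
    def c(q):
        P,Q=fk(q); return np.r_[(P-p)*5,Rot.from_matrix(R.T@Q).as_rotvec()]
    o=least_squares(c,np.clip(q0,LO+.001,HI-.001),bounds=(LO,HI)); return o.x,np.abs(o.fun).max()
def tool(psi,al,phi=0,half=0):
    """t pitched al below horizontal, heading psi; tool x up-perpendicular (n) rolled by phi about t; half=1 turns by pi"""
    t=np.array([np.cos(psi)*np.cos(al),np.sin(psi)*np.cos(al),-np.sin(al)]); n=np.array([np.cos(psi)*np.sin(al),np.sin(psi)*np.sin(al),np.cos(al)])
    R=np.c_[n,np.cross(t,n),t]; return R@Rot.from_euler('z',phi+np.pi*half).as_matrix()
OFF=.043
def pose(H,R): return H+OFF*R[:,2]
E
python3 - <<'E'
from kin import *
D=np.degrees
cup=np.array([.6127,.1385]);psi=-.228;s=.088
H=np.array([*(cup-s*np.array([np.cos(psi),np.sin(psi)])),.053]);print(H)
rng=np.random.default_rng(0)
seeds=[rng.uniform(LO,HI) for _ in range(25)]
def sols(p,R):
    out=[]
    for q0 in seeds:
        q,er=ik(p,R,q0)
        if er<2e-3 and not any(np.abs(q-o).max()<.05 for o in out): out.append(q)
    return out
for al in(45,50,55,60):
  for half in(0,1):
    R=tool(psi,np.radians(al),0,half)
    print("grasp",al,half,[q.round(2).tolist() for q in sols(pose(H,R),R)])
can=np.array([.4877,-.127])
for al,be in((50,10),(55,5)):
  for ps in(0,45,90,120,150):
    pr=np.radians(ps);u=np.array([np.cos(pr),np.sin(pr)])
    Hp=np.array([*(can+.02*u-.07*u),.22])
    for half in (0,1):
        R=tool(pr,np.radians(be),np.pi,half); print("pour",al,be,ps,half,[q.round(2).tolist() for q in sols(pose(Hp,R),R)])
E
```

```text
[0.5269774  0.15839062 0.053     ]
grasp 45 0 [[0.85, -0.23, 2.58, -1.16, 0.75, -2.75]]
grasp 45 1 [[0.85, -0.23, 2.58, -1.16, 0.75, 0.39]]
grasp 50 0 []
grasp 50 1 [[0.77, -0.27, 2.55, -0.98, 0.71, 0.15]]
grasp 55 0 []
grasp 55 1 [[0.69, -0.29, 2.5, -0.8, 0.69, -0.08]]
grasp 60 0 [[0.62, -0.27, 2.45, -0.62, 0.7, 2.84]]
grasp 60 1 [[0.62, -0.27, 2.45, -0.62, 0.7, -0.3]]
pour 50 10 0 0 []
pour 50 10 0 1 []
pour 50 10 45 0 [[-1.32, 0.39, 2.12, 1.03, 1.73, 2.11]]
pour 50 10 45 1 [[-1.32, 0.39, 2.12, 1.03, 1.73, -1.03]]
pour 50 10 90 0 [[-0.92, 0.85, 1.37, 0.77, 2.12, 2.17]]
pour 50 10 90 1 [[-0.92, 0.85, 1.37, 0.77, 2.12, -0.97]]
pour 50 10 120 0 [[-0.65, 1.11, 0.92, 0.59, 2.4, 2.11]]
pour 50 10 120 1 [[-0.65, 1.11, 0.92, 0.59, 2.4, -1.04]]
pour 50 10 150 0 [[-0.39, 1.31, 0.57, 0.28, 2.64, 1.84]]
pour 50 10 150 1 [[-0.39, 1.31, 0.57, 0.28, 2.64, -1.3]]
pour 55 5 0 0 []
pour 55 5 0 1 []
pour 55 5 45 0 [[-1.33, 0.49, 2.09, 1.05, 1.77, 2.05]]
pour 55 5 45 1 [[-1.33, 0.49, 2.09, 1.05, 1.77, -1.09]]
pour 55 5 90 0 [[-0.92, 0.92, 1.34, 0.81, 2.16, 2.17]]
pour 55 5 90 1 [[-0.92, 0.92, 1.34, 0.81, 2.16, -0.97]]
pour 55 5 120 0 [[-0.66, 1.18, 0.87, 0.65, 2.46, 2.14]]
pour 55 5 120 1 [[-0.66, 1.18, 0.87, 0.65, 2.46, -1.01]]
pour 55 5 150 0 []
pour 55 5 150 1 []
```

```bash
cat > plan.py <<'E'
from kin import *
from scipy.spatial.transform import Slerp
psi=-.228;cup=np.array([.6127,.1385]);s=.088;al=np.radians(50)
H=np.array([*(cup-s*np.array([np.cos(psi),np.sin(psi)])),.053])
can=np.array([.4877,-.127])
def path(wps,q,n=14):
    ok=True;out=[]
    for (pa,Ra),(pb,Rb) in zip(wps,wps[1:]):
        sl=Slerp([0,1],Rot.from_matrix([Ra,Rb])); qs=[]
        for u in np.linspace(0,1,n+1):
            q2,er=ik(pa+(pb-pa)*u,sl(u).as_matrix(),q)
            if er>3e-3: ok=False
            qs.append(q2); q=q2
        qs=np.array(qs); out.append((ok,np.abs(np.diff(qs,axis=0)).max().round(2),q.round(2).tolist(),np.minimum(qs-LO,HI-qs).min(0).round(2).tolist()))
    return out
E
python3 - <<'E'
from plan import *
from rig import r
R0=tool(psi,al,0,1); g=pose(H,R0); qg=np.array([.77,-.27,2.55,-.98,.71,.15])
sn=r.sense(); Rn=Rot.from_quat(np.roll(sn["ee_rot"],-1)).as_matrix()
pre=g-.09*R0[:,2]+[0,0,.05]
print("approach"); [print(x) for x in path([(sn["tool_pos"],Rn),(pre,R0),(g,R0)],sn["q"])]
for ps in(45,60,75,90):
    pr=np.radians(ps);u=np.array([np.cos(pr),np.sin(pr),0]);c3=np.array([*can,0])
    Hu=c3-.12*u+[0,0,.26]; Ru=tool(pr,al,0,1); Hp=c3-.05*u+[0,0,.23]
    Rm=tool(pr,np.radians(30),-np.pi/2,1);Rp=tool(pr,np.radians(10),-np.pi+.01,1)
    print("ps",ps); [print(x) for x in path([(g,R0),(g+[0,0,.2],R0),(pose(Hu,Ru),Ru),(pose((Hu+Hp)/2,Rm),Rm),(pose(Hp,Rp),Rp)],qg)]
E
```

```text
approach
(False, np.float64(0.24), [-0.67, -0.33, 2.71, 1.31, 1.07, 2.91], [1.9, 0.01, 0.0, 1.66, 0.75, 0.0])
(False, np.float64(0.44), [-0.02, -0.23, 2.71, 1.92, 0.32, 2.91], [1.94, 0.69, 0.0, 2.57, 0.0, 0.0])
ps 45
(True, np.float64(0.05), [0.77, -0.65, 2.41, -0.67, 1.06, -0.33], [1.84, 0.37, 0.16, 0.37, 0.39, 2.58])
(False, np.float64(0.47), [-0.78, -0.53, 2.17, 0.37, 1.4, -2.91], [1.77, 0.0, 0.14, 0.68, 0.69, 0.0])
(False, np.float64(0.13), [0.25, -1.02, 2.58, -0.52, 1.11, -2.91], [1.83, 0.0, 0.13, 0.83, 0.79, 0.0])
(False, np.float64(0.1), [1.01, -0.5, 2.71, -1.25, 1.37, -2.91], [1.6, 0.0, 0.0, 0.1, 0.79, 0.0])
ps 60
(True, np.float64(0.05), [0.77, -0.65, 2.41, -0.67, 1.06, -0.33], [1.84, 0.37, 0.16, 0.37, 0.39, 2.58])
(False, np.float64(0.48), [-0.65, -0.33, 2.01, 0.26, 1.44, -2.91], [1.84, 0.0, 0.14, 0.68, 0.66, 0.0])
(False, np.float64(0.14), [0.33, -1.02, 2.62, -0.6, 1.09, -2.91], [1.96, 0.0, 0.09, 0.75, 0.77, 0.0])
(False, np.float64(0.1), [1.02, -0.43, 2.71, -1.3, 1.34, -2.91], [1.59, 0.0, 0.0, 0.05, 0.76, 0.0])
ps 75
(True, np.float64(0.05), [0.77, -0.65, 2.41, -0.67, 1.06, -0.33], [1.84, 0.37, 0.16, 0.37, 0.39, 2.58])
(False, np.float64(0.54), [-0.53, -0.17, 1.86, 0.17, 1.49, -2.91], [1.84, 0.0, 0.14, 0.68, 0.64, 0.0])
(False, np.float64(0.13), [0.4, -1.02, 2.66, -0.69, 1.07, -2.91], [2.08, 0.0, 0.05, 0.66, 0.75, 0.0])
(False, np.float64(0.1), [1.04, -0.33, 2.71, -1.35, 1.31, -2.91], [1.57, 0.0, 0.0, 0.0, 0.74, 0.0])
ps 90
(True, np.float64(0.05), [0.77, -0.65, 2.41, -0.67, 1.06, -0.33], [1.84, 0.37, 0.16, 0.37, 0.39, 2.58])
(False, np.float64(0.54), [-0.42, -0.05, 1.75, 0.08, 1.54, -2.91], [1.84, 0.0, 0.14, 0.68, 0.62, 0.0])
(False, np.float64(0.14), [0.48, -1.02, 2.71, -0.78, 1.06, -2.91], [2.13, 0.0, 0.0, 0.57, 0.74, 0.0])
(False, np.float64(0.12), [1.13, -0.22, 2.71, -1.35, 1.35, -2.91], [1.48, 0.0, 0.0, 0.0, 0.74, 0.0])
```

```bash
sed -i 's/radians(50)/radians(60)/' plan.py; python3 - <<'E'
from plan import *
from rig import r
R0=tool(psi,al,0,0); g=pose(H,R0); qg=np.array([.62,-.27,2.45,-.62,.7,2.84])
sn=r.sense(); Rn=Rot.from_quat(np.roll(sn["ee_rot"],-1)).as_matrix()
pre=g-.09*R0[:,2]+[0,0,.05]
print("approach"); [print(x) for x in path([(sn["tool_pos"],Rn),(pre,R0),(g,R0)],sn["q"])]
for ps in(45,60,75,90):
    pr=np.radians(ps);u=np.array([np.cos(pr),np.sin(pr),0]);c3=np.array([*can,0])
    Hu=c3-.12*u+[0,0,.26]; Ru=tool(pr,al,0,0); Hp=c3-.05*u+[0,0,.22]
    Rm=tool(pr,np.radians(30),np.pi/2,0);Rp=tool(pr,np.radians(2),np.pi-.01,0)
    print("ps",ps); [print(x) for x in path([(g,R0),(g+[0,0,.2],R0),(pose(Hu,Ru),Ru),(pose((Hu+Hp)/2,Rm),Rm),(pose(Hp,Rp),Rp)],qg)]
E
```

```text
approach
(True, np.float64(0.11), [0.72, -0.58, 2.41, -0.49, 1.04, 2.71], [1.89, 0.32, 0.28, 0.86, 0.72, 0.2])
(True, np.float64(0.03), [0.62, -0.27, 2.45, -0.62, 0.7, 2.84], [1.89, 0.44, 0.26, 0.73, 0.38, 0.07])
ps 45
(True, np.float64(0.03), [0.62, -0.55, 2.27, -0.43, 1.09, 2.55], [1.99, 0.47, 0.26, 0.73, 0.38, 0.07])
(True, np.float64(0.27), [-1.01, -0.33, 2.11, 0.51, 1.5, -0.3], [1.6, 0.06, 0.24, 0.92, 0.75, 0.36])
(True, np.float64(0.08), [-1.28, 0.02, 2.15, 0.87, 1.63, 0.81], [1.33, 0.69, 0.56, 1.86, 1.05, 2.1])
(True, np.float64(0.09), [-1.33, 0.55, 2.08, 1.07, 1.8, 2.01], [1.28, 1.04, 0.56, 2.22, 0.88, 0.9])
ps 60
(True, np.float64(0.03), [0.62, -0.55, 2.27, -0.43, 1.09, 2.55], [1.99, 0.47, 0.26, 0.73, 0.38, 0.07])
(True, np.float64(0.31), [-0.95, -0.12, 1.93, 0.47, 1.56, -0.49], [1.66, 0.12, 0.26, 0.92, 0.73, 0.36])
(True, np.float64(0.1), [-1.16, 0.24, 1.91, 0.78, 1.73, 0.75], [1.45, 0.9, 0.78, 1.82, 0.95, 2.16])
(True, np.float64(0.1), [-1.19, 0.68, 1.82, 0.98, 1.92, 2.08], [1.42, 1.26, 0.8, 2.13, 0.76, 0.83])
ps 75
(True, np.float64(0.03), [0.62, -0.55, 2.27, -0.43, 1.09, 2.55], [1.99, 0.47, 0.26, 0.73, 0.38, 0.07])
(True, np.float64(0.35), [-0.87, 0.06, 1.76, 0.42, 1.63, -0.65], [1.74, 0.16, 0.28, 0.92, 0.72, 0.36])
(True, np.float64(0.11), [-1.03, 0.43, 1.66, 0.7, 1.85, 0.7], [1.58, 1.08, 0.95, 1.77, 0.83, 2.21])
(True, np.float64(0.11), [-1.06, 0.82, 1.57, 0.91, 2.05, 2.13], [1.55, 1.45, 1.05, 2.05, 0.63, 0.78])
ps 90
(True, np.float64(0.03), [0.62, -0.55, 2.27, -0.43, 1.09, 2.55], [1.99, 0.47, 0.26, 0.73, 0.38, 0.07])
(True, np.float64(0.39), [-0.78, 0.22, 1.59, 0.37, 1.71, -0.8], [1.83, 0.2, 0.3, 0.92, 0.7, 0.36])
(True, np.float64(0.11), [-0.9, 0.6, 1.43, 0.62, 1.97, 0.65], [1.71, 1.24, 1.12, 1.72, 0.7, 2.11])
(True, np.float64(0.11), [-0.92, 0.96, 1.33, 0.83, 2.19, 2.16], [1.69, 1.37, 1.24, 1.97, 0.49, 0.75])
```

```bash
cat >> plan.py <<'E'
from rig import r
def rel(p,R):
    sn=r.sense(); Rn=Rot.from_quat(np.roll(sn["ee_rot"],-1)).as_matrix()
    return (Rn.T@(p-sn["tool_pos"])).round(4), Rot.from_matrix(Rn.T@R).as_rotvec().round(4)
def relp(a,b): return (a[1].T@(b[0]-a[0])).round(4),Rot.from_matrix(a[1].T@b[1]).as_rotvec().round(4)
E
python3 - <<'E'
from plan import *
R0=tool(psi,al,0,0); g=pose(H,R0); pre=g-.09*R0[:,2]+[0,0,.05]
print(g,pre,rel(pre,R0))
E
```

```text
[0.54792099 0.15353098 0.01576091] [0.50408558 0.16370232 0.14370319] (array([-0.1768, -0.2133,  0.0916]), array([-0.1582,  0.4392, -0.5502]))
```

```bash
echo '[[-0.025, -0.03, 0.013, -0.023, 0.063, -0.079], [-0.051, -0.061, 0.026, -0.045, 0.125, -0.157], [-0.076, -0.091, 0.039, -0.068, 0.188, -0.236], [-0.101, -0.122, 0.052, -0.09, 0.251, -0.314], [-0.126, -0.152, 0.065, -0.113, 0.314, -0.393], [-0.152, -0.183, 0.079, -0.136, 0.376, -0.472], [-0.177, -0.213, 0.092, -0.158, 0.439, -0.55], [-0.177, -0.213, 0.092, -0.158, 0.439, -0.55]]' | python3 -m creep
echo '[[0, 0, 0, 0, 0, 0], [0, 0, 0, 0, 0, 0], [0, 0, 0, 0, 0, 0]]' | python3 -m creep
python3 - <<'E'
from plan import *
from h import grab,proj,refine,cv2
R0=tool(psi,al,0,0); g=pose(H,R0)
print(rel(g,R0),r.sense()["q"].round(2))
W=grab("wrist"); S=grab("scene");D=grab("side")
print("cup",refine([S,D],(.612,.138),[(.06,.058)]))
pts=[[*(cup-k*np.array([np.cos(psi),np.sin(psi)])),.06] for k in(.06,.088,.14)]
im=W["img"].copy()
for p in proj(W,pts): cv2.drawMarker(im,tuple(int(v) for v in p),(0,255,0),0,12)
im2=S["img"].copy()
for p in proj(S,pts+[pose(H,R0)-.03*R0[:,2]]): cv2.drawMarker(im2,tuple(int(v) for v in p),(255,0,0),0,5)
cv2.imwrite("pics/p7.png",np.hstack([cv2.resize(im,(400,300)),cv2.resize(im2[180:360,240:480],(400,300))])[:,:,::-1])
E
```

```text
clock: 23.25
tool_pos: [0.5016, 0.172, 0.1429]
ee_rot: [0.028, 0.96, -0.102, 0.258]
ft_force: [0.4, -0.8, -0.8]
finger_gap: 0.0496
finger_force: 0.0
clock: 23.55
tool_pos: [0.5053, 0.1623, 0.1453]
ee_rot: [0.029, 0.959, -0.111, 0.259]
ft_force: [0.9, 0.8, 0.1]
finger_gap: 0.0501
finger_force: 0.0
(array([-0.0276, -0.0011,  0.1339]), array([ 0.    , -0.0038, -0.0021])) [ 0.39 -0.42  2.27 -0.38  0.89  2.37]
cup [0.61269121 0.13853387]
```

View pics/p7.png

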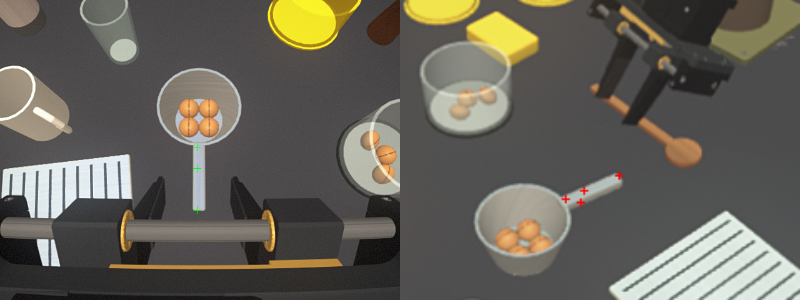

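Overlay: the markers sit on the handle at wrist panel (197,147–210), 4 nuts are in the cup and 3 in the canister.

```bash
python3 - <<'E'
from plan import *
sn=r.sense(); q=sn["q"]; p,R=fk(q); print(p-sn["tool_pos"])
Rs=Rot.from_quat(np.roll(sn["ee_rot"],-1)).as_matrix(); print(np.abs(R-Rs).max())
qa=np.array([-0.55595929,-0.27779639,2.07091972,0.304906,1.31374821,1.66006746]);p2,R2=fk(qa);t2=np.array([0.48559659,-0.12647467,0.16811735]);print(p2-t2)
# fit: W lateral offset k along local y, d, h
from scipy.optimize import least_squares
dat=[(q,sn["tool_pos"]),(qa,t2)]
import kin
def res(v):
    o=[]
    for qq,tt in dat:
        kin.d,kin.h=v[0],-.1107+v[0]; P,RR=fk(qq); o+=list(P+RR@[v[1],v[2],0]+np.array([-np.sin(qq[0]),np.cos(qq[0]),0])*v[3]-tt)
    return np.array(o)
o=least_squares(res,[.4,0,0,0]);print(o.x,o.fun.round(4))
E
```

```text
[ 0.11449433 -0.06912833  0.02535221]
2.0122792321330962e-16
[ 0.00948136 -0.00588325  0.00835665]
[ 0.32995086 -0.00235975  0.00431202  0.05660695] [ 0.0004  0.0003 -0.0007 -0.0001 -0.0001 -0.001 ]
```

```bash
python3 - <<'E'
import re
s=open("kin.py").read()
s=s.replace("L1,L2,e,d,h=.44886,.61293,.03275,.5127,.402","P=[.44886,.61293,.03275,.33,.219,.0566]")
s=s.replace("    a=q[1]+q[2]\n","    L1,L2,e,d,h,k=P;a=q[1]+q[2]\n").replace("z])+R[:,2]*d,R","z])+k*np.array([-np.sin(q[0]),np.cos(q[0]),0])+R[:,2]*d,R")
open("kin.py","w").write(s)
E
python3 - <<'E'
import kin; from kin import *; from rig import r
sn=r.sense()
dat=[([-1.36961,.12437,1.65137,0,1.36749,-.0826],[.18184,-.62346,.17776]),([-.44305,.16188,1.60906,-.0005,1.37178,.8438],[.62368,-.23679,.17817]),([-.36115,-.18395,2.0072,-.00015,1.31609,.92554],[.48766,-.12696,.1457]),([-.44211,.31566,1.73039,0,1.0921,.84529],[.6261,-.23706,.00695]),([-.04414,.25582,1.5639,-.0001,1.32636,2.24155],[.69845,.02277,.14068]),([-0.55595929,-0.27779639,2.07091972,0.304906,1.31374821,1.66006746],[0.48559659,-0.12647467,0.16811735]),(sn["q"],sn["tool_pos"])]
def f(v):
    kin.P=v; return np.ravel([fk(np.array(q))[0]-t for q,t in dat])
o=least_squares(f,[.449,.61,.03,.33,.22,.056]); print(o.x.round(4).tolist(),f(o.x).round(4))
s=open("kin.py").read(); import re
open("kin.py","w").write(re.sub(r"P=\[.*?\]","P="+str(o.x.round(5).tolist()),s,1))
E
python3 - <<'E'
from plan import *
sn=r.sense();Rn=Rot.from_quat(np.roll(sn["ee_rot"],-1)).as_matrix()
R0=tool(psi,al,0,0); g=pose(H,R0)
a=path([(sn["tool_pos"],Rn),(g,R0)],sn["q"]); print(a); qg=np.array(a[-1][2])
for ps in(45,60,75,90,120):
    pr=np.radians(ps);u=np.array([np.cos(pr),np.sin(pr),0]);c3=np.array([*can,0])
    Hu=c3-.12*u+[0,0,.26]; Ru=tool(pr,al,0,0); Hp=c3-.05*u+[0,0,.22]
    Rm=tool(pr,np.radians(30),np.pi/2,0);Rp=tool(pr,np.radians(2),np.pi-.01,0)
    print("ps",ps); [print(x) for x in path([(g,R0),(g+[0,0,.2],R0),(pose(Hu,Ru),Ru),(pose((Hu+Hp)/2,Rm),Rm),(pose(Hp,Rp),Rp)],qg)]
E
```

```text
[0.4524, 0.6131, 0.0424, 0.3281, 0.2232, 0.0536] [ 0.  0. -0.  0. -0.  0.  0.  0.  0. -0. -0. -0. -0. -0. -0. -0. -0. -0.
  0. -0. -0.]
[(True, np.float64(0.02), [0.33, -0.13, 2.29, -0.5, 0.59, 2.49], [2.22, 0.6, 0.42, 0.85, 0.27, 0.42])]
ps 45
(True, np.float64(0.03), [0.33, -0.38, 2.12, -0.33, 0.98, 2.26], [2.28, 0.64, 0.42, 0.85, 0.27, 0.42])
(True, np.float64(0.21), [-0.93, -0.38, 2.11, 0.52, 1.51, -0.2], [1.68, 0.35, 0.41, 1.02, 0.63, 0.65])
(True, np.float64(0.09), [-1.08, -0.24, 2.22, 0.98, 1.61, 1.08], [1.53, 0.64, 0.49, 1.87, 1.05, 1.83])
(True, np.float64(0.1), [-1.09, 0.03, 2.28, 1.34, 1.77, 2.36], [1.52, 0.78, 0.43, 2.33, 0.91, 0.55])
ps 60
(True, np.float64(0.03), [0.33, -0.38, 2.12, -0.33, 0.98, 2.26], [2.28, 0.64, 0.42, 0.85, 0.27, 0.42])
(True, np.float64(0.25), [-0.89, -0.21, 1.97, 0.49, 1.58, -0.41], [1.72, 0.4, 0.44, 1.02, 0.62, 0.65])
(True, np.float64(0.1), [-1.01, -0.04, 2.04, 0.89, 1.73, 0.95], [1.6, 0.81, 0.67, 1.84, 0.93, 1.96])
(True, np.float64(0.1), [-1.02, 0.2, 2.09, 1.2, 1.91, 2.34], [1.59, 0.98, 0.62, 2.24, 0.77, 0.57])
ps 75
(True, np.float64(0.03), [0
[... 578 characters left out ...]
2, 0.61, 0.65])
(True, np.float64(0.11), [-0.84, 0.27, 1.7, 0.69, 1.98, 0.74], [1.77, 1.09, 1.0, 1.73, 0.7, 2.14])
(True, np.float64(0.11), [-0.84, 0.46, 1.75, 0.96, 2.19, 2.28], [1.77, 1.29, 0.96, 2.04, 0.49, 0.63])
ps 120
(True, np.float64(0.03), [0.33, -0.38, 2.12, -0.33, 0.98, 2.26], [2.28, 0.64, 0.42, 0.85, 0.27, 0.42])
(True, np.float64(0.37), [-0.6, 0.26, 1.49, 0.23, 1.86, -1.11], [2.01, 0.52, 0.51, 1.02, 0.6, 0.65])
(True, np.float64(0.12), [-0.63, 0.48, 1.43, 0.44, 2.19, 0.48], [1.98, 1.28, 1.22, 1.57, 0.49, 1.8])
(True, np.float64(0.13), [-0.64, 0.65, 1.47, 0.67, 2.44, 2.12], [1.97, 1.5, 1.24, 1.78, 0.24, 0.79])<stdin>:8: DeprecationWarning: 'count' is passed as positional argument
```

```bash
echo '[[-0.009, 0, 0.045, 0, 0, 0], [-0.018, 0, 0.09, 0, 0, 0], [-0.024, -0.001, 0.115, 0, 0, 0], [-0.027, -0.001, 0.132, 0, 0, 0], [-0.028, -0.001, 0.134, 0, 0, 0], [-0.028, -0.001, 0.134, 0, 0, 0], [-0.028, -0.001, 0.134, 0, 0, 0]]' | python3 -m creep
python3 - <<'E'
from plan import *
R0=tool(psi,al,0,0); g=pose(H,R0); print(rel(g,R0))
E
echo '[[0, 0, 0, 0, 0, 0], [0, 0, 0, 0, 0, 0], [0, 0, 0, 0, 0, 0], [0, 0, 0, 0, 0, 0], [0, 0, 0, 0, 0, 0], [0, 0, 0, 0, 0, 0], [0, 0, 0, 0, 0, 0], [0, 0, 0, 0, 0, 0]]' | python3 -m creep 0
```

```text
clock: 24.4
tool_pos: [0.5478, 0.1551, 0.0165]
ee_rot: [0.029, 0.959, -0.11, 0.26]
ft_force: [-0.6, -1.0, 0.2]
finger_gap: 0.0501
finger_force: 0.0
(array([-0.    ,  0.0015,  0.0009]), array([-0.002 , -0.0053, -0.0003]))
clock: 25.2
tool_pos: [0.5467, 0.1551, 0.0149]
ee_rot: [0.029, 0.959, -0.109, 0.259]
ft_force: [-3.8, -0.7, 3.3]
finger_gap: 0.016
finger_force: 29.9
```

```bash
echo '[[0.005, 0, -0.0087, 0, 0, 0], [0.015, 0, -0.026, 0, 0, 0], [0.03, 0, -0.052, 0, 0, 0], [0.045, 0, -0.078, 0, 0, 0], [0.06, 0, -0.104, 0, 0, 0], [0.075, 0, -0.13, 0, 0, 0], [0.09, 0, -0.156, 0, 0, 0], [0.1, 0, -0.173, 0, 0, 0]]' | python3 -m creep
echo '[[0, 0, 0, 0, 0, 0], [0, 0, 0, 0, 0, 0], [0, 0, 0, 0, 0, 0]]' | python3 -m creep
python3 - <<'E'
from plan import *
from h import grab,cv2
S=grab("scene");W=grab("wrist");D=grab("side")
cv2.imwrite("pics/p8.png",np.hstack([S["img"][120:420,220:560],D["img"][100:400,150:490]])[:,:,::-1])
sn=r.sense();Rn=Rot.from_quat(np.roll(sn["ee_rot"],-1)).as_matrix();print(sn["tool_pos"],sn["finger_gap"],sn["ft_force"])
ps=60;pr=np.radians(ps);u=np.array([np.cos(pr),np.sin(pr),0]);c3=np.array([*can,0])
R0=tool(psi,al,0,0);g=pose(H,R0)+[0,0,.2]
Hu=c3-.12*u+[0,0,.26]; Ru=tool(pr,al,0,0); Hp=c3-.05*u+[0,0,.22]
Rm=tool(pr,np.radians(30),np.pi/2,0);Rp=tool(pr,np.radians(2),np.pi-.01,0)
w=[(g,R0),(pose(Hu,Ru),Ru),(pose((Hu+Hp)/2,Rm),Rm),(pose(Hp,Rp),Rp)]
for a,b in zip(w,w[1:]): print(relp(a,b),b[0])
print(rel(*w[0]))
E
```

```text
clock: 26.0
tool_pos: [0.5467, 0.1555, 0.2179]
ee_rot: [0.028, 0.959, -0.109, 0.26]
ft_force: [-0.2, 0.5, -1.7]
finger_gap: 0.0159
finger_force: 30.0
clock: 26.3
tool_pos: [0.545, 0.1548, 0.212]
ee_rot: [0.03, 0.96, -0.109, 0.257]
ft_force: [-0.5, -0.1, -2.1]
finger_gap: 0.0155
finger_force: 30.0
[0.54538085 0.15486584 0.21244157] 0.01590619481307425 [ 0.03996849 -1.09514913 -2.05450422]
(array([-0.0172,  0.3811, -0.018 ]), array([ 0.6376,  0.    , -1.1044])) [ 0.43845    -0.2123035   0.22276091]
(array([0.0418, 0.    , 0.0291]), array([0.4104, 0.4104, 1.5316])) [ 0.46381955 -0.16836216  0.2185    ]
(array([ 0.    , -0.0204,  0.0353]), array([ 0.3845, -0.3807,  1.5269])) [ 0.4841869  -0.13308486  0.21849932]
(array([ 0.0041,  0.0007, -0.0015]), array([ 0.0002, -0.0004,  0.0018]))
```

View pics/p8.png

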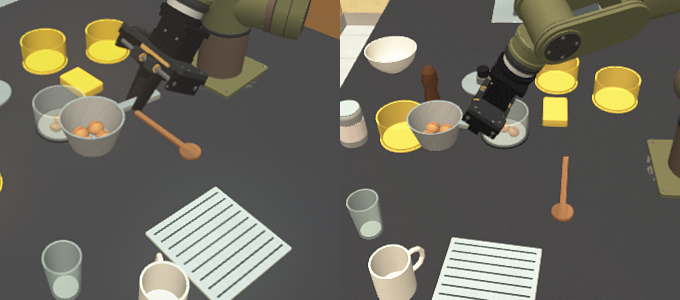

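The cup hangs level at crop (92,125) with its nuts aboard. Next I carry it beside the canister.

```bash
echo '[[-0.001, 0.02, -0.001, 0.034, 0, -0.06], [-0.002, 0.055, -0.003, 0.092, 0, -0.16], [-0.004, 0.09, -0.004, 0.151, 0, -0.261], [-0.005, 0.125, -0.006, 0.209, 0, -0.362], [-0.007, 0.155, -0.007, 0.26, 0, -0.45], [-0.009, 0.19, -0.009, 0.319, 0, -0.552]]' | python3 -m creep
echo '[[-0.02, 0.028, -0.012, 0.06, 0, -0.105], [-0.04, 0.056, -0.025, 0.122, 0, -0.212], [-0.06, 0.084, -0.037, 0.183, 0, -0.317], [-0.08, 0.112, -0.049, 0.244, 0, -0.423], [-0.098, 0.136, -0.06, 0.297, 0, -0.515], [-0.105, 0.146, -0.064, 0.319, 0, -0.552], [-0.105, 0.146, -0.064, 0.319, 0, -0.552], [-0.105, 0.146, -0.064, 0.319, 0, -0.552]]' | python3 -m creep
python3 - <<'E'
from plan import *
ps=60;pr=np.radians(ps);u=np.array([np.cos(pr),np.sin(pr),0]);c3=np.array([*can,0])
Hu=c3-.12*u+[0,0,.26]; Ru=tool(pr,al,0,0); Hp=c3-.05*u+[0,0,.22]
print(rel(pose(Hu,Ru),Ru),r.sense()["q"].round(2),r.sense()["finger_gap"])
# roll stages: (fraction, pitch) keep tilt < 75 deg until over canister
for ph,be,f in((45,45,.3),(90,30,.6),(135,15,.85),(180,0,1)):
    R=tool(pr,np.radians(be),np.radians(ph)); Hc=Hu+(Hp-Hu)*f
    Rc=tool(0,al); # cup axes in tool frame
    cx=Rc.T@[1,0,0]; cz=Rc.T@[0,0,1]; X=R@cx; Z=R@cz
    M=Hc+.088*X+.007*Z; P=np.cross(Z,X)
    rim=[M+.058*(np.cos(a)*X+np.sin(a)*P) for a in np.linspace(0,6.28,73)]; lo=min(rim,key=lambda p:p[2]); foot=min((M-.06*Z+.04*(np.cos(a)*X+np.sin(a)*P))[2] for a in np.linspace(0,6.28,73))
    print(ph,be,"tilt",np.degrees(np.arccos(Z[2])).round(0),"low rim rel can",(lo-c3).round(3),"foot z",round(foot,3),"mouth dir",Z.round(2))
E
```

```text
clock: 27.05
tool_pos: [0.501, 0.0056, 0.2136]
ee_rot: [-0.031, 0.961, 0.118, 0.248]
ft_force: [-0.6, -0.1, -2.7]
finger_gap: 0.0156
finger_force: 30.0
clock: 27.85
tool_pos: [0.4174, -0.1651, 0.2185]
ee_rot: [-0.113, 0.877, 0.409, 0.225]
ft_force: [-0.6, -0.0, -1.7]
finger_gap: 0.0157
finger_force: 30.0
(array([-0.0175,  0.0464, -0.0154]), array([ 0.0721,  0.0132, -0.1558])) [-0.86 -0.39  2.12  0.5   1.53 -0.22] 0.01566139889375666
45 45 tilt 30.0 low rim rel can [ 0.044 -0.105  0.232] foot z 0.189 mouth dir [ 0.13 -0.49  0.86]
90 30 tilt 64.0 low rim rel can [ 0.047 -0.104  0.165] foot z 0.155 mouth dir [ 0.06 -0.9   0.43]
135 15 tilt 97.0 low rim rel can [ 0.029 -0.054  0.104] foot z 0.129 mouth dir [-0.16 -0.98 -0.12]
180 0 tilt 120.0 low rim rel can [0.008 0.015 0.09 ] foot z 0.136 mouth dir [-0.43 -0.75 -0.5 ]
```

```bash
echo '[[0, 0, 0, 0, 0, 0], [0, 0, 0, 0, 0, 0]]' | python3 -m creep
cat > pour.py <<'E'
from plan import *
pr=np.radians(60);c3=np.array([*can,0]);Rc=tool(0,al);cx=Rc.T@[1,0,0];cz=Rc.T@[0,0,1]
def stage(ph,be,z,up,ps=60):
    R=tool(np.radians(ps),np.radians(be),np.radians(ph));X=R@cx;Z=R@cz;P=np.cross(Z,X)
    off=.088*X+.007*Z
    rim=[off+.058*(np.cos(a)*X+np.sin(a)*P) for a in np.linspace(0,6.28,73)]; lo=min(rim,key=lambda p:p[2])
    mh=np.array([Z[0],Z[1],0]); mh/=np.linalg.norm(mh)
    Hc=c3-up*mh+[0,0,z]-lo
    foot=min((Hc+off-.06*Z+.04*(np.cos(a)*X+np.sin(a)*P))[2] for a in np.linspace(0,6.28,73))
    return (pose(Hc,R),R),np.degrees(np.arccos(Z[2])).round(),round(foot,3),mh.round(2),Hc.round(3)
E
python3 - <<'E'
from pour import *
sn=r.sense();Rn=Rot.from_quat(np.roll(sn["ee_rot"],-1)).as_matrix()
st=[stage(45,45,.20,.03),stage(90,30,.13,.03),stage(135,15,.10,.03),stage(180,0,.095,.02)]
for s_ in st: print(s_[1:])
w=[(sn["tool_pos"],Rn)]+[x[0] for x in st]
for a,b in zip(w,w[1:]): print(relp(a,b))
for x in path(w,sn["q"]): print(x)
E
```

```text
clock: 28.05
tool_pos: [0.4176, -0.1635, 0.2193]
ee_rot: [-0.113, 0.876, 0.411, 0.225]
ft_force: [-0.4, -0.2, -1.7]
finger_gap: 0.0156
finger_force: 30.0
(np.float64(30.0), np.float64(0.157), array([ 0.25, -0.97,  0.  ]), array([ 0.387, -0.079,  0.216]))
(np.float64(64.0), np.float64(0.12), array([ 0.06, -1.  ,  0.  ]), array([ 0.4  , -0.061,  0.201]))
(np.float64(97.0), np.float64(0.125), array([-0.16, -0.99,  0.  ]), array([ 0.433, -0.095,  0.222]))
(np.float64(120.0), np.float64(0.141), array([-0.5 , -0.87,  0.  ]), array([ 0.464, -0.168,  0.225]))
(array([ 0.0493, -0.0823,  0.067 ]), array([0.1925, 0.2221, 0.6386]))
(array([ 0.0131, -0.0099,  0.025 ]), array([0.2482, 0.1028, 0.7808]))
(array([ 0.0462, -0.0222, -0.0234]), array([ 0.2482, -0.1028,  0.7808]))
(array([ 0.0432, -0.0459, -0.0478]), array([ 0.1028, -0.2482,  0.7808]))
(True, np.float64(0.04), [-0.87, -0.45, 2.31, 0.73, 1.6, 0.35], [1.74, 0.57, 0.4, 1.85, 1.08, 2.56])
(True, np.float64(0.05), [-0.92, -0.33, 2.36, 0.93, 1.65, 0.98], [1.69, 0.57, 0.35, 2.08, 1.03, 1.93])
(True, np.float64(0.05), [-0.97, -0.09, 2.26, 1.1, 1.77, 1.66], [1.64, 0.69, 0.35, 2.28, 0.91, 1.25])
(True, np.float64(0.05), [-1.01, 0.21, 2.09, 1.23, 1.93, 2.35], [1.6, 0.93, 0.45, 2.45, 0.75, 0.56])
```

```bash
echo '[[0.008, -0.014, 0.011, 0.032, 0.037, 0.106], [0.016, -0.027, 0.022, 0.064, 0.074, 0.213], [0.025, -0.041, 0.034, 0.096, 0.111, 0.319], [0.033, -0.055, 0.045, 0.128, 0.148, 0.426], [0.041, -0.069, 0.056, 0.16, 0.185, 0.532], [0.049, -0.082, 0.067, 0.193, 0.222, 0.639], [0.049, -0.082, 0.067, 0.193, 0.222, 0.639]]' | python3 -m creep
echo '[[0.002, -0.002, 0.004, 0.041, 0.017, 0.13], [0.004, -0.003, 0.008, 0.083, 0.034, 0.26], [0.007, -0.005, 0.012, 0.124, 0.051, 0.39], [0.009, -0.007, 0.017, 0.165, 0.069, 0.52], [0.011, -0.008, 0.021, 0.207, 0.086, 0.651], [0.013, -0.01, 0.025, 0.248, 0.103, 0.781], [0.013, -0.01, 0.025, 0.248, 0.103, 0.781]]' | python3 -m creep
python3 - <<'E'
from pour import *
from h import grab,cv2
a=stage(135,15,.10,.03)[0];b=stage(180,0,.095,.02)[0]; print(rel(*a),relp(a,b),r.sense()["finger_gap"])
S=grab("scene");D=grab("side")
cv2.imwrite("pics/p9.png",np.hstack([cv2.resize(S["img"][130:310,190:390],None,fx=1.9,fy=1.9),cv2.resize(D["img"][130:310,220:420],None,fx=1.9,fy=1.9)])[:,:,::-1])
E
```

```text
clock: 28.75
tool_pos: [0.4007, -0.0516, 0.1837]
ee_rot: [-0.305, 0.916, 0.12, 0.231]
ft_force: [-0.7, 0.2, -1.6]
finger_gap: 0.0158
finger_force: 30.0
clock: 29.45
tool_pos: [0.4184, -0.0295, 0.1789]
ee_rot: [-0.483, 0.837, -0.225, 0.129]
ft_force: [0.5, 0.0, -1.3]
finger_gap: 0.0156
finger_force: 30.0
(array([ 0.0457, -0.0236, -0.0228]), array([ 0.2488, -0.1032,  0.78  ])) (array([ 0.0432, -0.0459, -0.0478]), array([ 0.1028, -0.2482,  0.7808])) 0.015629375378240877
```

View pics/p9.png

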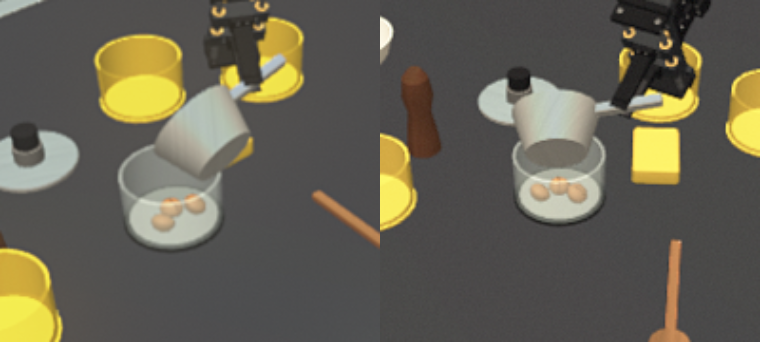

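The tilted cup's lip is over the canister mouth, scene crop (175,150). I carry on tipping.

```bash
echo '[[0.008, -0.004, -0.004, 0.041, -0.017, 0.13], [0.015, -0.008, -0.008, 0.083, -0.034, 0.26], [0.023, -0.012, -0.012, 0.124, -0.051, 0.39], [0.031, -0.015, -0.015, 0.165, -0.069, 0.52], [0.038, -0.019, -0.019, 0.207, -0.086, 0.651], [0.046, -0.023, -0.023, 0.248, -0.103, 0.781], [0.046, -0.023, -0.023, 0.248, -0.103, 0.781], [0.046, -0.023, -0.023, 0.248, -0.103, 0.781]]' | python3 -m creep
echo '[[0.007, -0.008, -0.008, 0.017, -0.041, 0.13], [0.014, -0.015, -0.016, 0.034, -0.083, 0.26], [0.022, -0.023, -0.024, 0.051, -0.124, 0.39], [0.029, -0.031, -0.032, 0.069, -0.165, 0.52], [0.036, -0.038, -0.04, 0.086, -0.207, 0.651], [0.043, -0.046, -0.048, 0.103, -0.248, 0.781], [0.043, -0.046, -0.048, 0.103, -0.248, 0.781], [0.043, -0.046, -0.048, 0.103, -0.248, 0.781]]' | python3 -m creep
python3 - <<'E'
from pour import *
from h import grab,cv2,nuts,onz
b=stage(180,0,.095,.02)[0]; print(rel(*b),r.sense()["finger_gap"],r.sense()["ft_force"])
S=grab("scene");D=grab("side")
for n,f in(("s",S),("d",D)):
    for c,a in nuts(f,30): 
        X=onz(f,[c],0.011)[0]
        if .35<X[0]<.9 and abs(X[1])<.3: print(n,c,a,X.round(3))
cv2.imwrite("pics/p10.png",np.hstack([cv2.resize(S["img"][130:310,190:390],None,fx=1.9,fy=1.9),cv2.resize(D["img"][130:310,220:420],None,fx=1.9,fy=1.9)])[:,:,::-1])
E
```

```text
clock: 30.35
tool_pos: [0.4545, -0.0604, 0.2116]
ee_rot: [-0.603, 0.631, -0.482, -0.078]
ft_force: [0.3, -0.8, -0.8]
finger_gap: 0.016
finger_force: 30.0
clock: 31.15
tool_pos: [0.4858, -0.1312, 0.2257]
ee_rot: [0.613, -0.355, 0.612, 0.352]
ft_force: [0.3, -0.4, -1.9]
finger_gap: 0.0157
finger_force: 30.0
(array([0.0008, 0.0004, 0.0006]), array([-0.0009, -0.0013,  0.0037])) 0.015730646393796958 [ 0.28040334 -0.4009166  -1.88289127]
s [274.5 229.9] 204 [ 0.474 -0.17   0.011]
d [239.4 204.9] 54 [ 0.717 -0.234  0.011]
d [313.5 218.8] 238 [ 0.493 -0.175  0.011]
```

View pics/p10.png

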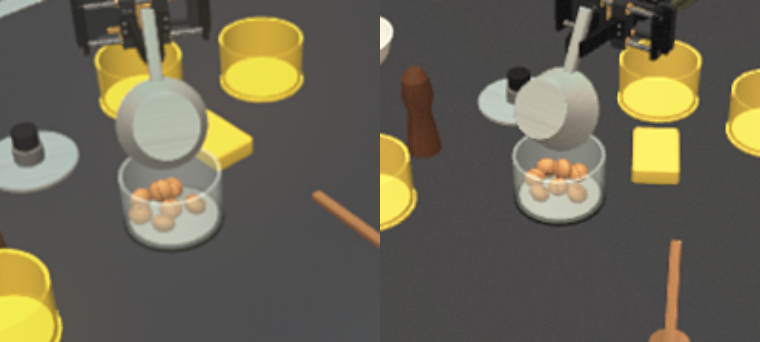

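All seven nuts show in the canister, scene crop (140–195,187–222), and the cup is empty. Next I untip the cup and carry it to the draining board.

```bash
python3 - <<'E'
from pour import *
sn=r.sense();Rn=Rot.from_quat(np.roll(sn["ee_rot"],-1)).as_matrix()
b=(sn["tool_pos"],Rn)
st=[b]
for ph,be,Hc in((135,15,[.45,-.12,.27]),(90,30,[.44,-.09,.28]),(45,45,[.43,-.06,.28]),(0,60,[.43,-.03,.28])):
    R=tool(np.pi/3,np.radians(be),np.radians(ph)); st.append((pose(np.array(Hc),R),R))
for a,c in zip(st,st[1:]): print(relp(a,c))
cd=np.array([.495,.362])
pp=path(st,sn["q"]); [print(x) for x in pp]; q=np.array(pp[-1][2])
for ps in(0,30,60):
    p_=np.radians(ps);u=np.array([np.cos(p_),np.sin(p_)]);R=tool(p_,al);Hd=np.array([*(cd-.088*u),.065])
    w=[st[-1],(pose(Hd+[0,0,.12],R),R),(pose(Hd,R),R)]
    print(ps,Hd.round(3),[relp(a,c) for a,c in zip(w,w[1:])]); [print(x) for x in path(w,q)]
E
```

```text
(array([-0.033 ,  0.0363,  0.0331]), array([-0.1036,  0.2467, -0.7784]))
(array([-0.0195,  0.0139,  0.0162]), array([-0.2482,  0.1028, -0.7808]))
(array([-0.0237,  0.0006,  0.0167]), array([-0.2482, -0.1028, -0.7808]))
(array([-0.0055, -0.0157,  0.0169]), array([-0.1028, -0.2482, -0.7808]))
(True, np.float64(0.05), [-0.97, -0.1, 2.17, 1.12, 1.81, 1.74], [1.6, 0.92, 0.54, 2.47, 0.75, 0.56])
(True, np.float64(0.05), [-0.89, -0.3, 2.19, 0.96, 1.71, 1.11], [1.64, 0.72, 0.52, 2.31, 0.87, 1.17])
(True, np.float64(0.05), [-0.75, -0.45, 2.19, 0.76, 1.6, 0.5], [1.72, 0.57, 0.52, 2.11, 0.97, 1.8])
(True, np.float64(0.04), [-0.54, -0.51, 2.16, 0.52, 1.51, -0.06], [1.86, 0.51, 0.52, 1.87, 1.08, 2.41])
0 [0.407 0.362 0.065] [(array([ 0.2272, -0.1973,  0.2409]), array([-0.5236,  0.    ,  0.9069])), (array([-0.06  ,  0.    ,  0.1039]), array([0., 0., 0.]))]
(True, np.float64(0.23), [0.82, -0.28, 2.16, -0.47, 0.94, 2.61], [1.79, 0.26, 0.34, 0.88, 0.58, 0.3])
(True, np.float64(0.02), [0.82, -0.12, 2.25, -0.58, 0.73, 2.78], [1.79, 0.74, 0.46, 0.77, 0.41, 0.13])
30 [0.419 0.318 0.065] [(array([ 0.2062, -0.173 ,  0.2287]), array([-0.2618,  0.    ,  0.4534])), (array([-0.06  , -0.    ,  0.1039]), array([0., 0., 0.]))]
(True, np.float64(0.15), [0.56, -0.46, 2.29, -0.02, 0.79, 1.62], [2.05, 0.34, 0.36, 1.33, 0.47, 1.29])
(True, np.float64(0.02), [0.56, -0.28, 2.38, -0.03, 0.52, 1.63], [2.05, 0.56, 0.33, 1.32, 0.2, 1.28])
60 [0.451 0.286 0.065] [(array([ 0.1984, -0.1397,  0.2243]), array([0., 0., 0.])), (array([-0.06  ,  0.    ,  0.1039]), array([0., 0., 0.]))]
(True, np.float64(0.06), [0.27, -0.38, 2.23, 0.45, 0.95, 0.6], [2.07, 0.46, 0.44, 1.8, 0.63, 2.31])
(True, np.float64(0.02), [0.27, -0.21, 2.32, 0.56, 0.72, 0.43], [2.34, 0.64, 0.39, 1.8, 0.4, 2.31])
```

```bash
echo '[[-0.006, 0.006, 0.006, -0.017, 0.041, -0.13], [-0.011, 0.012, 0.011, -0.035, 0.082, -0.26], [-0.017, 0.018, 0.017, -0.052, 0.123, -0.389], [-0.022, 0.024, 0.022, -0.069, 0.164, -0.519], [-0.028, 0.03, 0.028, -0.086, 0.206, -0.649], [-0.033, 0.036, 0.033, -0.104, 0.247, -0.778], [-0.033, 0.036, 0.033, -0.104, 0.247, -0.778]]' | python3 -m creep
echo '[[-0.003, 0.002, 0.003, -0.041, 0.017, -0.13], [-0.006, 0.005, 0.005, -0.083, 0.034, -0.26], [-0.01, 0.007, 0.008, -0.124, 0.051, -0.39], [-0.013, 0.009, 0.011, -0.165, 0.069, -0.521], [-0.016, 0.012, 0.014, -0.207, 0.086, -0.651], [-0.02, 0.014, 0.016, -0.248, 0.103, -0.781], [-0.02, 0.014, 0.016, -0.248, 0.103, -0.781]]' | python3 -m creep
echo '[[-0.004, 0, 0.003, -0.041, -0.017, -0.13], [-0.008, 0, 0.006, -0.083, -0.034, -0.26], [-0.012, 0, 0.008, -0.124, -0.051, -0.39], [-0.016, 0, 0.011, -0.165, -0.069, -0.521], [-0.02, 0, 0.014, -0.207, -0.086, -0.651], [-0.024, 0, 0.017, -0.248, -0.103, -0.781], [-0.024, 0, 0.017, -0.248, -0.103, -0.781]]' | python3 -m creep
echo '[[-0.001, -0.003, 0.003, -0.017, -0.041, -0.13], [-0.002, -0.005, 0.006, -0.034, -0.083, -0.26], [-0.003, -0.008, 0.008, -0.051, -0.124, -0.39], [-0.004, -0.01, 0.011, -0.069, -0.165, -0.521], [-0.005, -0.013, 0.014, -0.086, -0.207, -0.651], [-0.006, -0.016, 0.017, -0.103, -0.248, -0.781], [-0.006, -0.016, 0.017, -0.103, -0.248, -0.781]]' | python3 -m creep
echo '[[0.02, -0.014, 0.023, 0, 0, 0], [0.045, -0.032, 0.051, 0, 0, 0], [0.073, -0.051, 0.082, 0, 0, 0], [0.1, -0.07, 0.113, 0, 0, 0], [0.127, -0.089, 0.144, 0, 0, 0], [0.155, -0.109, 0.175, 0, 0, 0], [0.18, -0.127, 0.204, 0, 0, 0], [0.198, -0.14, 0.224, 0, 0, 0]]' | python3 -m creep
echo '[[0, 0, 0, 0, 0, 0], [0, 0, 0, 0, 0, 0], [0, 0, 0, 0, 0, 0]]' | python3 -m creep
python3 - <<'E'
from pour import *
from h import grab,cv2,refine
cd=np.array([.495,.362]);u=np.array([.5,np.sqrt(.75)]);R=tool(np.pi/3,al);Hd=np.array([*(cd-.088*u),.065])
print(rel(pose(Hd,R),R),r.sense()["finger_gap"])
S=grab("scene");D=grab("side")
cv2.imwrite("pics/p11.png",np.hstack([S["img"][200:480,280:600],D["img"][200:480,140:460]])[:,:,::-1])
z=.065+.12+.007;print(refine([S,D],(.495,.362),[(z,.058)]))
E
```

```text
clock: 31.95
tool_pos: [0.471, -0.0839, 0.2606]
ee_rot: [-0.603, 0.631, -0.482, -0.079]
ft_force: [1.0, -0.0, -1.4]
finger_gap: 0.0161
finger_force: 30.0
clock: 32.65
tool_pos: [0.4585, -0.0578, 0.2594]
ee_rot: [-0.484, 0.836, -0.225, 0.128]
ft_force: [-0.2, -0.1, -1.0]
finger_gap: 0.0161
finger_force: 30.0
clock: 33.35
tool_pos: [0.4451, -0.0329, 0.2504]
ee_rot: [-0.306, 0.916, 0.119, 0.231]
ft_force: [-1.1, -0.6, -0.9]
finger_gap: 0.0159
finger_force: 30.0
clock: 34.05
tool_pos: [0.4402, -0.0103, 0.2431]
ee_rot: [-0.133, 0.837, 0.481, 0.223]
ft_force: [-0.8, 0.2, -0.7]
finger_gap: 0.0158
finger_force: 30.0
clock: 34.85
tool_pos: [0.4592, 0.3063, 0.1464]
ee_rot: [-0.133, 0.839, 0.48, 0.221]
ft_force: [0.2, -0.5, -1.0]
finger_gap: 0.0159
finger_force: 30.0
clock: 35.15
tool_pos: [0.4611, 0.3036, 0.1488]
ee_rot: [-0.132, 0.838, 0.481, 0.223]
ft_force: [-0.1, -0.2, -0.7]
finger_gap: 0.0158
finger_force: 30.0
(array([-0.0597,  0.0009,  0.1053]), array([-0.0031, -0.0005, -0.0064])) 0.01583218711620349
[0.49634699 0.36221613]
```

View pics/p11.png

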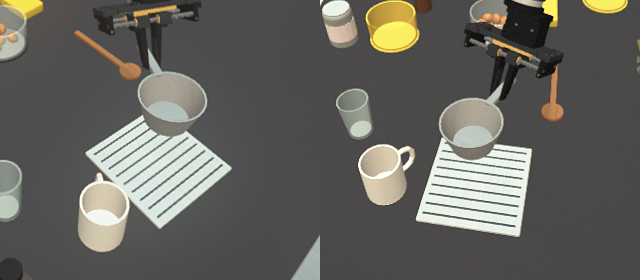

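The cup is empty and level over the board, crop (172,105). Lowering it.

```bash
echo '[[-0.015, 0, 0.026, 0, 0, 0], [-0.03, 0, 0.053, 0, 0, 0], [-0.045, 0, 0.079, 0, 0, 0], [-0.055, 0, 0.096, 0, 0, 0], [-0.059, 0, 0.103, 0, 0, 0], [-0.06, 0, 0.105, 0, 0, 0], [-0.06, 0, 0.105, 0, 0, 0]]' | python3 -m creep
echo '[[-0.0005, 0, 0.001, 0, 0, 0], [-0.001, 0, 0.002, 0, 0, 0], [-0.001, 0, 0.002, 0, 0, 0]]' | python3 -m creep
echo '[[-0.0005, 0, 0.001, 0, 0, 0], [-0.001, 0, 0.002, 0, 0, 0], [-0.001, 0, 0.002, 0, 0, 0]]' | python3 -m creep
```

```text
clock: 35.95
tool_pos: [0.4617, 0.3053, 0.0293]
ee_rot: [-0.131, 0.837, 0.482, 0.225]
ft_force: [-0.3, -0.3, -0.7]
finger_gap: 0.0157
finger_force: 30.0
clock: 36.25
tool_pos: [0.4612, 0.3058, 0.0268]
ee_rot: [-0.131, 0.837, 0.482, 0.224]
ft_force: [0.0, -0.4, -1.6]
finger_gap: 0.0156
finger_force: 30.0
clock: 36.55
tool_pos: [0.4615, 0.3061, 0.025]
ee_rot: [-0.131, 0.837, 0.482, 0.225]
ft_force: [-2.1, -3.1, 4.6]
finger_gap: 0.0158
finger_force: 30.0
```

```bash
echo '[[0, 0, 0, 0, 0, 0], [0, 0, 0, 0, 0, 0], [0, 0, 0, 0, 0, 0], [0, 0, 0, 0, 0, 0], [0, 0, -0.02, 0, 0, 0], [0, 0, -0.06, 0, 0, 0], [0, 0, -0.1, 0, 0, 0], [0, 0, -0.14, 0, 0, 0]]' | python3 -m creep 0.05
python3 - <<'E'
from pour import *
from h import grab,cv2,refine,nuts,onz
S=grab("scene");D=grab("side");W=grab("wrist")
print("cup",refine([S,D],(.495,.362),[(.07,.058)]))
for f in(S,D): print("lid",refine([f],(.57,-.345),[(.02,.069)]))
print("lid both",refine([S,D],(.57,-.345),[(.02,.069)]), "can",refine([S,D],(.4877,-.127),[(.078,.066)]))
for n,f in(("s",S),("d",D)):
    for c,a in nuts(f,30): 
        X=onz(f,[c],0.011)[0]
        if .3<X[0]<.9 and abs(X[1])<.5: print(n,c,a,X.round(3))
sn=r.sense();print(sn["tool_pos"],sn["q"].round(2))
Rt=Rot.from_quat([.98995,.1414,0,0]).as_matrix()
R1=Rt
print(rel(np.array([.53,-.2,.25]),R1))
b=path([(sn["tool_pos"],Rot.from_quat(np.roll(sn["ee_rot"],-1)).as_matrix()),(np.array([.53,-.2,.25]),R1)],sn["q"]);print(b)
E
```

```text
clock: 37.35
tool_pos: [0.4252, 0.2442, 0.1458]
ee_rot: [-0.131, 0.837, 0.482, 0.223]
ft_force: [0.6, 0.5, 0.9]
finger_gap: 0.0499
finger_force: 0.0
cup [0.49677954 0.36388055]
lid [ 0.57348011 -0.34056526]
lid [ 0.56414896 -0.34005842]
lid both [ 0.57059952 -0.34222502] can [ 0.4889657  -0.12622884]
s [173.8 238. ] 474 [ 0.681 -0.325  0.011]
s [274.5 229.9] 205 [ 0.474 -0.17   0.011]
s [393.  258.9] 664 [0.338 0.115 0.011]
d [237.4 170.9] 121 [ 0.757 -0.421  0.011]
d [239.9 205.9] 66 [ 0.714 -0.229  0.011]
d [303.1 218.5] 46 [ 0.522 -0.175  0.011]
d [372.8 297.1] 634 [0.333 0.123 0.011]
[0.4279866  0.24437598 0.14866568] [ 0.14 -0.54  2.34  0.48  1.05  0.48]
(array([-0.2367,  0.3114, -0.2552]), array([-0.1996, -0.5039,  0.7436]))
[(True, np.float64(0.06), [-0.46, -0.1, 1.75, -0.0, 1.48, 0.83], [2.15, 0.48, 0.37, 1.35, 0.73, 2.08])]
```

```bash
echo '[[-0.024, 0.031, -0.026, -0.02, -0.05, 0.074], [-0.047, 0.062, -0.051, -0.04, -0.101, 0.149], [-0.071, 0.093, -0.077, -0.06, -0.151, 0.223], [-0.095, 0.125, -0.102, -0.08, -0.202, 0.297], [-0.118, 0.156, -0.128, -0.1, -0.252, 0.372], [-0.142, 0.187, -0.153, -0.12, -0.302, 0.446], [-0.166, 0.218, -0.179, -0.14, -0.353, 0.521], [-0.189, 0.249, -0.204, -0.16, -0.403, 0.595]]' | python3 -m creep
echo '[[0, 0, 0, 0, 0, 0], [0, 0, 0, 0, 0, 0]]' | python3 -m creep
python3 - <<'E'
from pour import *
Rt=Rot.from_quat([.98995,.1414,0,0]).as_matrix()
print(rel(np.array([.55,-.3,.22]),Rt))
E
```

```text
clock: 38.3
tool_pos: [0.5088, -0.1115, 0.2241]
ee_rot: [-0.027, 0.976, 0.213, 0.041]
ft_force: [1.0, 0.6, 0.6]
finger_gap: 0.0499
finger_force: 0.0
clock: 38.5
tool_pos: [0.5087, -0.1099, 0.2237]
ee_rot: [-0.028, 0.975, 0.215, 0.042]
ft_force: [-1.2, 0.8, -0.4]
finger_gap: 0.0501
finger_force: 0.0
(array([-0.0423,  0.1898, -0.0074]), array([-0.0443, -0.0917,  0.1498]))
```

```bash
echo '[[-0.008, 0.038, -0.001, -0.009, -0.018, 0.03], [-0.017, 0.076, -0.003, -0.018, -0.037, 0.06], [-0.025, 0.114, -0.004, -0.027, -0.055, 0.09], [-0.034, 0.152, -0.006, -0.035, -0.073, 0.12], [-0.042, 0.19, -0.007, -0.044, -0.092, 0.15], [-0.042, 0.19, -0.007, -0.044, -0.092, 0.15], [-0.042, 0.19, -0.007, -0.044, -0.092, 0.15]]' | python3 -m creep 0.075
python3 - <<'E'
from pour import *
from h import grab,cv2,refine,proj,circ,load
W=grab("wrist");S=grab("scene");D=grab("side")
for z,rad in((.02,.069),(.012,.069)): print(z,refine([W],(.569,-.348),[(z,rad)]))
print("collar",refine([W],(.569,-.348),[(.044,.022)]),"plunger",refine([W],(.569,-.348),[(.070,.019)]))
print("plS",refine([S],(.569,-.348),[(.070,.019)]),"plD",refine([D],(.569,-.348),[(.070,.019)]))
c=refine([W],(.569,-.348),[(.02,.069)])
im=W["img"].copy()
for z,rad in((.02,.069),(.044,.022),(.07,.019)): cv2.polylines(im,[proj(W,circ(c,z,rad)).astype(int)],True,(255,0,0),1)
cv2.imwrite("pics/p12.png",im[:,:,::-1]); sn=r.sense();print(sn["tool_pos"],sn["ee_rot"])
E
```

```text
clock: 39.2
tool_pos: [0.55, -0.2987, 0.2204]
ee_rot: [-0.0, 0.99, 0.142, 0.0]
ft_force: [0.5, 0.1, -0.2]
finger_gap: 0.075
finger_force: 0.0
0.02 [ 0.569 -0.352]
0.012 [ 0.567 -0.352]
collar [ 0.565625 -0.35475 ] plunger [ 0.570375 -0.349125]
plS [ 0.58451581 -0.31989319] plD [ 0.56392432 -0.31215102]
[ 0.55025115 -0.2984248   0.22199641] [6.63582197e-04 9.89828003e-01 1.42263049e-01 1.14398043e-03]
```

View pics/p12.png

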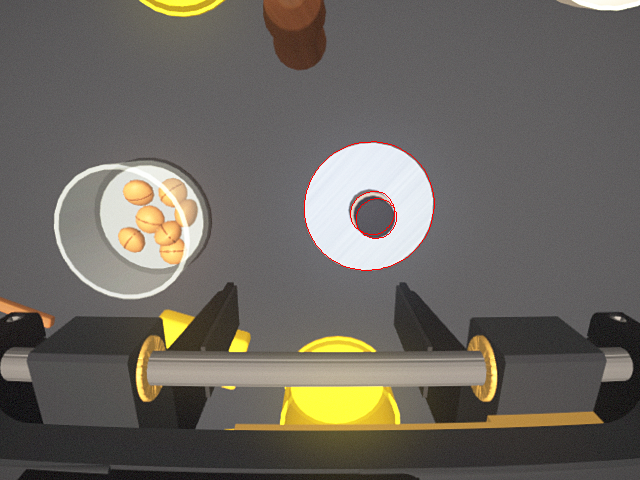

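Seven nuts show in the canister, (131–187,190–251), and the overlay fits the lid at (369,206). Next I grip the lid's collar.

```bash
echo '[[0.003, 0.03, 0.03, 0, 0, 0], [0.003, 0.057, 0.07, 0, 0, 0], [0.003, 0.057, 0.11, 0, 0, 0], [0.003, 0.057, 0.15, 0, 0, 0], [0.003, 0.057, 0.18, 0, 0, 0], [0.003, 0.057, 0.19, 0, 0, 0], [0.003, 0.057, 0.19, 0, 0, 0], [0.003, 0.057, 0.19, 0, 0, 0]]' | python3 -m creep
python3 - <<'E'
from pour import *
from h import local,grab,refine
S=grab("scene");print(refine([S],(.57,-.35),[(.02,.069)])); print(local((.569,-.352,-.001)),r.sense()["tool_pos"])
E
```

```text
clock: 40.15
tool_pos: [0.5711, -0.3548, 0.0347]
ee_rot: [0.002, 0.99, 0.142, 0.002]
ft_force: [0.2, -1.0, 1.2]
finger_gap: 0.0753
finger_force: 0.0
[ 0.5753548  -0.34064008]
[-0.00170576 -0.0040265   0.03642836] [ 0.57153295 -0.3552256   0.03545994]
```

```bash
echo '[[-0.001, -0.002, 0.015, 0, 0, 0], [-0.001, -0.002, 0.03, 0, 0, 0], [-0.001, -0.002, 0.033, 0, 0, 0], [-0.001, -0.002, 0.033, 0, 0, 0], [-0.001, -0.002, 0.033, 0, 0, 0]]' | python3 -m creep
python3 - <<'E'
from pour import *
from h import local
print(local((.569,-.352,-.001)),r.sense()["tool_pos"])
E
```

```text
clock: 40.7
tool_pos: [0.5684, -0.353, -0.0008]
ee_rot: [0.001, 0.99, 0.141, 0.001]
ft_force: [0.6, -0.6, -0.1]
finger_gap: 0.0752
finger_force: 0.0
[ 0.00087896 -0.00074887  0.00021534] [ 0.56836494 -0.3529644  -0.00078465]
```

Close, lift slightly, check.

```bash
echo '[[0, 0, 0, 0, 0, 0], [0, 0, 0, 0, 0, 0], [0, 0, 0, 0, 0, 0], [0, 0, 0, 0, 0, 0], [0, 0, 0, 0, 0, 0], [0, 0, 0, 0, 0, 0], [0, 0, 0, 0, 0, 0], [0, 0, 0, 0, 0, 0]]' | python3 -m creep 0
echo '[[0, 0, -0.01, 0, 0, 0], [0, 0, -0.03, 0, 0, 0], [0, 0, -0.06, 0, 0, 0], [0, 0, -0.09, 0, 0, 0], [0, 0, -0.11, 0, 0, 0], [0, 0, -0.12, 0, 0, 0], [0, 0, -0.12, 0, 0, 0], [0, 0, -0.12, 0, 0, 0]]' | python3 -m creep
python3 - <<'E'
from pour import *
from h import local,grab,refine
S=grab("scene");D=grab("side"); sn=r.sense();print(sn["tool_pos"],sn["ft_force"])
for z in (.138,.140,.142): print(z,refine([S],(.569,-.352),[(z,.069)]),refine([D],(.569,-.352),[(z,.069)]))
print("can",refine([S,D],(.488,-.1265),[(.078,.066)]))
T=sn["tool_pos"];print(local((.488,-.1268,T[2])))
E
```

```text
clock: 41.5
tool_pos: [0.5683, -0.3523, -0.0004]
ee_rot: [0.0, 0.99, 0.141, 0.001]
ft_force: [-2.2, 5.4, 4.5]
finger_gap: 0.0432
finger_force: 30.0
clock: 42.3
tool_pos: [0.5673, -0.3524, 0.1178]
ee_rot: [0.001, 0.99, 0.141, 0.0]
ft_force: [0.1, 0.7, -4.8]
finger_gap: 0.0425
finger_force: 30.0
[ 0.56692645 -0.35201716  0.11693679] [-0.83429485  0.24514821 -3.56850105]
0.138 [ 0.57502774 -0.34358371] [ 0.56251147 -0.33901648]
0.14 [ 0.57501367 -0.33840723] [ 0.56786328 -0.33640234]
0.142 [ 0.5763147  -0.33527917] [ 0.56150079 -0.33604773]
can [ 0.48788354 -0.12782246]
[-1.27902442e-02 -2.38303499e-01  6.71650361e-05]
```

```bash
echo '[[-0.001, -0.02, 0, 0, 0, 0], [-0.003, -0.055, 0, 0, 0, 0], [-0.005, -0.09, 0, 0, 0, 0], [-0.007, -0.13, 0, 0, 0, 0], [-0.009, -0.17, 0, 0, 0, 0], [-0.011, -0.205, 0, 0, 0, 0], [-0.012, -0.23, 0, 0, 0, 0], [-0.013, -0.2385, 0, 0, 0, 0]]' | python3 -m creep
echo '[[0, 0, 0, 0, 0, 0], [0, 0, 0.01, 0, 0, 0], [0, 0, 0.02, 0, 0, 0], [0, 0, 0.025, 0, 0, 0], [0, 0, 0.025, 0, 0, 0], [0, 0, 0.025, 0, 0, 0]]' | python3 -m creep
python3 - <<'E'
from pour import *
from h import local,grab,cv2,proj,circ
W=grab("wrist");S=grab("scene");D=grab("side"); sn=r.sense();T=sn["tool_pos"];print(T,sn["ft_force"],local((.488,-.127,T[2])))
o=[]
for f in(S,D,W):
    im=f["img"].copy()
    z0=T[2]+.0004
    for c,z,rad,col in(((.488,-.127),.078,.066,(0,255,0)),(T[:2],z0+.02,.069,(255,0,0))): cv2.polylines(im,[proj(f,circ(c,z,rad)).astype(int)],True,col,1)
    u,v=proj(f,[[.488,-.127,.09]])[0].astype(int)
    k=50 if f is not W else 130; u=max(u,k);v=min(max(v,k),480-k)
    o.append(cv2.resize(im[v-k:v+k,u-k:u+k],(260,260),interpolation=cv2.INTER_CUBIC))
cv2.imwrite("pics/p13.png",np.hstack(o)[:,:,::-1])
E
```

```text
clock: 43.2
tool_pos: [0.4872, -0.1251, 0.1171]
ee_rot: [0.0, 0.99, 0.142, 0.0]
ft_force: [1.1, -1.4, -4.4]
finger_gap: 0.0432
finger_force: 30.0
clock: 43.8
tool_pos: [0.4888, -0.1278, 0.0933]
ee_rot: [0.001, 0.99, 0.141, 0.001]
ft_force: [0.8, -0.8, -3.9]
finger_gap: 0.0431
finger_force: 30.0
[ 0.48936789 -0.12768499  0.09428213] [-0.80079188  0.28205499 -3.99131444] [-1.12187994e-03 -1.04004792e-03 -6.31392451e-06]
```

View pics/p13.png

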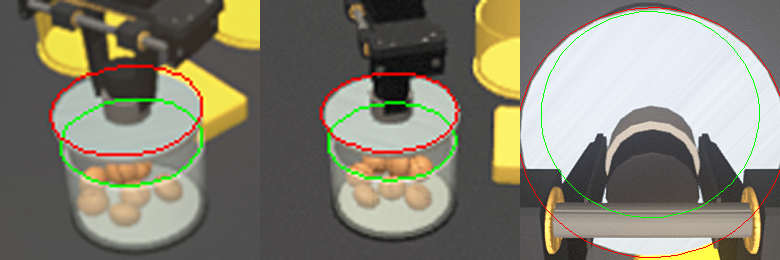

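The lid's predicted ring (red) and the canister rim (green) line up with the image, concentric and level, so I lower it. I have now viewed 16 pictures, over the limit of 14, so from here I use numbers only.

```bash
echo '[[-0.001, -0.001, 0.008, 0, 0, 0], [-0.001, -0.001, 0.016, 0, 0, 0], [-0.001, -0.001, 0.022, 0, 0, 0], [-0.001, -0.001, 0.024, 0, 0, 0], [-0.001, -0.001, 0.024, 0, 0, 0]]' | python3 -m creep
echo '[[0, 0, 0.001, 0, 0, 0], [0, 0, 0.002, 0, 0, 0], [0, 0, 0.002, 0, 0, 0]]' | python3 -m creep
echo '[[0, 0, 0.001, 0, 0, 0], [0, 0, 0.002, 0, 0, 0], [0, 0, 0.002, 0, 0, 0]]' | python3 -m creep
```

```text
clock: 44.45
tool_pos: [0.4873, -0.1266, 0.069]
ee_rot: [0.001, 0.99, 0.141, 0.001]
ft_force: [-0.2, -0.5, -4.2]
finger_gap: 0.0433
finger_force: 30.0
clock: 44.75
tool_pos: [0.4879, -0.1268, 0.0679]
ee_rot: [0.001, 0.99, 0.141, 0.001]
ft_force: [-0.4, -0.3, -3.7]
finger_gap: 0.0429
finger_force: 30.0
clock: 45.05
tool_pos: [0.4879, -0.1268, 0.0659]
ee_rot: [0.001, 0.99, 0.141, 0.001]
ft_force: [0.0, 0.5, -2.7]
finger_gap: 0.043
finger_force: 30.0
```

Nearly seated.

```bash
echo '[[0, 0, 0.0005, 0, 0, 0], [0, 0, 0.001, 0, 0, 0], [0, 0, 0.001, 0, 0, 0]]' | python3 -m creep
echo '[[0, 0, 0, 0, 0, 0], [0, 0, 0, 0, 0, 0], [0, 0, 0, 0, 0, 0], [0, 0, 0, 0, 0, 0], [0, 0, -0.02, 0, 0, 0], [0, 0, -0.06, 0, 0, 0], [0, 0, -0.1, 0, 0, 0], [0, 0, -0.1, 0, 0, 0]]' | python3 -m creep 0.08
echo '[[0, 0, 0, 0, 0, 0], [0, 0, 0, 0, 0, 0]]' | python3 -m creep
python3 - <<'E'
from pour import *
from h import *
W=grab("wrist");S=grab("scene");D=grab("side"); sn=r.sense();T=sn["tool_pos"];print(T)
for n,f in(("W",W),("S",S),("D",D)):
    print(n,[refine([f],(.488,-.127),[(z,.069)]).round(4).tolist() for z in(.078,.086)])
E
```

```text
clock: 45.35
tool_pos: [0.488, -0.1269, 0.0657]
ee_rot: [0.001, 0.99, 0.141, 0.001]
ft_force: [-2.8, 0.5, 3.0]
finger_gap: 0.0431
finger_force: 30.0
clock: 46.15
tool_pos: [0.4916, -0.1281, 0.172]
ee_rot: [0.004, 0.99, 0.141, 0.007]
ft_force: [0.8, -0.9, -0.3]
finger_gap: 0.0801
finger_force: 0.0
clock: 46.35
tool_pos: [0.4868, -0.1263, 0.1634]
ee_rot: [0.001, 0.99, 0.141, 0.0]
ft_force: [-0.3, 0.2, -0.4]
finger_gap: 0.08
finger_force: 0.0
[ 0.48652655 -0.12621745  0.16291928]
W [[0.4865, -0.1273], [0.4889, -0.1262]]
S [[0.4841, -0.1343], [0.4901, -0.1268]]
D [[0.4891, -0.1388], [0.4886, -0.1286]]
```

```bash
echo '[[0.001, 0, 0, 0, 0, 0], [0.001, 0, 0, 0, 0, 0], [0.001, 0, 0, 0, 0, 0], [0.001, 0, 0, 0, 0, 0], [0.001, 0, 0, 0, 0, 0], [0.001, 0, 0.015, 0, 0, 0], [0.001, 0, 0.03, 0, 0, 0], [0.001, 0, 0.045, 0, 0, 0]]' | python3 -m creep 0
echo '[[0, 0, 0, 0, 0, 0], [0, 0, 0, 0, 0, 0], [0, 0, 0, 0, 0, 0]]' | python3 -m creep
echo '[[0, 0, 0.004, 0, 0, 0], [0, 0, 0.008, 0, 0, 0], [0, 0, 0.008, 0, 0, 0], [0, 0, 0.008, 0, 0, 0]]' | python3 -m creep
echo '[[0, 0, 0.002, 0, 0, 0], [0, 0, 0.004, 0, 0, 0], [0, 0, 0.004, 0, 0, 0], [0, 0, 0.004, 0, 0, 0]]' | python3 -m creep
echo '[[0, 0, 0.002, 0, 0, 0], [0, 0, 0.004, 0, 0, 0], [0, 0, 0.004, 0, 0, 0], [0, 0, 0.004, 0, 0, 0]]' | python3 -m creep
```

```text
clock: 47.3
tool_pos: [0.4879, -0.1262, 0.1177]
ee_rot: [0.001, 0.99, 0.141, 0.001]
ft_force: [0.1, 0.2, -0.4]
finger_gap: 0.0213
finger_force: 0.0
clock: 47.6
tool_pos: [0.489, -0.1265, 0.1202]
ee_rot: [0.001, 0.99, 0.141, 0.002]
ft_force: [1.2, -0.0, -0.1]
finger_gap: 0.0012
finger_force: 0.0
clock: 48.0
tool_pos: [0.4886, -0.1264, 0.1117]
ee_rot: [0.001, 0.99, 0.141, 0.001]
ft_force: [0.0, 0.4, -0.5]
finger_gap: 0.0004
finger_force: 0.0
clock: 48.4
tool_pos: [0.4886, -0.1264, 0.1077]
ee_rot: [0.001, 0.99, 0.141, 0.001]
ft_force: [0.8, 0.3, -0.0]
finger_gap: 0.0006
finger_force: 0.0
clock: 48.8
tool_pos: [0.4886, -0.1264, 0.1037]
ee_rot: [0.001, 0.99, 0.141, 0.001]
ft_force: [-0.5, -0.9, 0.6]
finger_gap: 0.0005
finger_force: 0.0
```

```bash
echo '[[0, 0, 0.002, 0, 0, 0], [0, 0, 0.004, 0, 0, 0], [0, 0, 0.004, 0, 0, 0], [0, 0, 0.004, 0, 0, 0]]' | python3 -m creep
echo '[[0, 0, 0.002, 0, 0, 0], [0, 0, 0.004, 0, 0, 0], [0, 0, 0.004, 0, 0, 0], [0, 0, 0.004, 0, 0, 0]]' | python3 -m creep
echo '[[0, 0, 0.002, 0, 0, 0], [0, 0, 0.004, 0, 0, 0], [0, 0, 0.004, 0, 0, 0], [0, 0, 0.004, 0, 0, 0]]' | python3 -m creep
echo '[[0, 0, 0.002, 0, 0, 0], [0, 0, 0.004, 0, 0, 0], [0, 0, 0.004, 0, 0, 0], [0, 0, 0.004, 0, 0, 0]]' | python3 -m creep
```

```text
clock: 49.2
tool_pos: [0.4888, -0.1265, 0.1001]
ee_rot: [0.001, 0.99, 0.141, 0.001]
ft_force: [-0.1, -0.0, 2.2]
finger_gap: 0.0007
finger_force: 0.9
clock: 49.6
tool_pos: [0.4889, -0.1265, 0.096]
ee_rot: [0.001, 0.99, 0.141, 0.001]
ft_force: [-0.6, 0.5, 3.9]
finger_gap: 0.0001
finger_force: 1.6
clock: 50.0
tool_pos: [0.4888, -0.1265, 0.092]
ee_rot: [0.001, 0.99, 0.141, 0.001]
ft_force: [-0.4, -0.5, 4.4]
finger_gap: 0.0004
finger_force: 2.2
clock: 50.4
tool_pos: [0.4889, -0.1265, 0.0881]
ee_rot: [0.001, 0.99, 0.141, 0.001]
ft_force: [-0.7, 0.8, 5.9]
finger_gap: 0.001
finger_force: 2.9
```

```bash
echo '[[0, 0, 0.002, 0, 0, 0], [0, 0, 0.003, 0, 0, 0], [0, 0, 0.003, 0, 0, 0], [0, 0, 0.003, 0, 0, 0]]' | python3 -m creep
echo '[[0, 0, 0.001, 0, 0, 0], [0, 0, 0.002, 0, 0, 0], [0, 0, 0.002, 0, 0, 0], [0, 0, 0.002, 0, 0, 0]]' | python3 -m creep
echo '[[0, 0, 0.001, 0, 0, 0], [0, 0, 0.001, 0, 0, 0], [0, 0, 0.001, 0, 0, 0], [0, 0, 0.001, 0, 0, 0]]' | python3 -m creep
```

```text
clock: 50.8
tool_pos: [0.4889, -0.1265, 0.0853]
ee_rot: [0.001, 0.99, 0.141, 0.001]
ft_force: [-1.5, 0.8, 7.0]
finger_gap: 0.0006
finger_force: 3.3
clock: 51.2
tool_pos: [0.4889, -0.1265, 0.0834]
ee_rot: [0.001, 0.99, 0.141, 0.001]
ft_force: [-1.8, 0.9, 7.7]
finger_gap: 0.0007
finger_force: 3.6
clock: 51.6
tool_pos: [0.4889, -0.1265, 0.0825]
ee_rot: [0.001, 0.99, 0.141, 0.001]
ft_force: [-2.1, 2.0, 7.1]
finger_gap: 0.0007
finger_force: 3.8
```

```bash
echo '[[0, 0, 0.001, 0, 0, 0], [0, 0, 0.001, 0, 0, 0], [0, 0, 0.001, 0, 0, 0], [0, 0, 0.001, 0, 0, 0]]' | python3 -m creep
echo '[[0, 0, 0.001, 0, 0, 0], [0, 0, 0.001, 0, 0, 0], [0, 0, 0.001, 0, 0, 0], [0, 0, 0.001, 0, 0, 0]]' | python3 -m creep
```

```text
clock: 52.0
tool_pos: [0.4889, -0.1266, 0.0824]
ee_rot: [0.001, 0.99, 0.141, 0.001]
ft_force: [-3.9, 1.2, 12.2]
finger_gap: 0.0005
finger_force: 5.8
clock: 52.4
tool_pos: [0.489, -0.1266, 0.0823]
ee_rot: [0.001, 0.99, 0.141, 0.001]
ft_force: [-6.3, 2.1, 16.3]
finger_gap: 0.0004
finger_force: 8.0
```

Stop reached: 16 N with no further travel. I release and make two more strokes.

```bash
for i in 1; do
echo '[[0, 0, -0.012, 0, 0, 0], [0, 0, -0.024, 0, 0, 0], [0, 0, -0.036, 0, 0, 0], [0, 0, -0.04, 0, 0, 0], [0, 0, -0.04, 0, 0, 0], [0, 0, -0.04, 0, 0, 0], [0, 0, -0.04, 0, 0, 0]]' | python3 -m creep
echo '[[0, 0, 0.01, 0, 0, 0], [0, 0, 0.018, 0, 0, 0], [0, 0, 0.026, 0, 0, 0], [0, 0, 0.032, 0, 0, 0], [0, 0, 0.037, 0, 0, 0], [0, 0, 0.039, 0, 0, 0], [0, 0, 0.04, 0, 0, 0], [0, 0, 0.04, 0, 0, 0]]' | python3 -m creep
echo '[[0, 0, 0, 0, 0, 0], [0, 0, 0, 0, 0, 0], [0, 0, 0, 0, 0, 0]]' | python3 -m creep
echo '[[0, 0, -0.012, 0, 0, 0], [0, 0, -0.024, 0, 0, 0], [0, 0, -0.036, 0, 0, 0], [0, 0, -0.04, 0, 0, 0], [0, 0, -0.04, 0, 0, 0], [0, 0, -0.04, 0, 0, 0], [0, 0, -0.04, 0, 0, 0]]' | python3 -m creep
echo '[[0, 0, 0.01, 0, 0, 0], [0, 0, 0.018, 0, 0, 0], [0, 0, 0.026, 0, 0, 0], [0, 0, 0.032, 0, 0, 0], [0, 0, 0.037, 0, 0, 0], [0, 0, 0.039, 0, 0, 0], [0, 0, 0.04, 0, 0, 0], [0, 0, 0.04, 0, 0, 0]]' | python3 -m creep
echo '[[0, 0, 0, 0, 0, 0], [0, 0, 0, 0, 0, 0], [0, 0, 0, 0, 0, 0]]' | python3 -m creep
echo '[[0, 0, -0.012, 0, 0, 0], [0, 0, -0.024, 0, 0, 0], [0, 0, -0.036, 0, 0, 0], [0, 0, -0.06, 0, 0, 0], [0, 0, -0.1, 0, 0, 0], [0, 0, -0.12, 0, 0, 0], [0, 0, -0.12, 0, 0, 0]]' | python3 -m creep
done | grep -E "clock|pos|ft"
python3 - <<'E'
from h import *
S=grab("scene","end");D=grab("side");W=grab("wrist")
for n,f in(("W",W),("S",S),("D",D)): print(n,"lid",refine([f],(.488,-.127),[(.086,.069)]).round(4),"cup",refine([f],(.497,.364),[(.07,.058)]).round(4))
for n,f in(("s",S),("d",D)):
    for c,a in nuts(f,30):
        X=onz(f,[c],0.011)[0]
        if .3<X[0]<.9 and abs(X[1])<.5: print(n,c,a,X.round(3))
E
```

```text
clock: 53.1
tool_pos: [0.488, -0.1262, 0.1188]
ft_force: [-0.9, 0.4, 0.3]
clock: 53.9
tool_pos: [0.4884, -0.1264, 0.0823]
ft_force: [-9.2, 3.3, 18.0]
clock: 54.2
tool_pos: [0.4884, -0.1264, 0.0823]
ft_force: [-8.2, 3.0, 16.9]
clock: 54.9
tool_pos: [0.4881, -0.1262, 0.1189]
ft_force: [0.4, -0.1, -0.1]
clock: 55.7
tool_pos: [0.4884, -0.1264, 0.0823]
ft_force: [-8.8, 3.3, 16.8]
clock: 56.0
tool_pos: [0.4884, -0.1264, 0.0823]
ft_force: [-9.2, 3.7, 17.3]
clock: 56.7
tool_pos: [0.4906, -0.127, 0.2039]
ft_force: [0.8, -0.8, 0.8]
W lid [ 0.4893 -0.1271] cup [0.481 0.348]
S lid [ 0.4902 -0.1265] cup [0.4998 0.3639]
D lid [ 0.4875 -0.1286] cup [0.4904 0.3631]
s [173.8 237.5] 448 [ 0.68  -0.327  0.011]
s [393. 259.] 659 [0.339 0.115 0.011]
d [237.3 171. ] 122 [ 0.757 -0.42   0.011]
d [239.4 205. ] 59 [ 0.717 -0.233  0.011]
d [372.8 297.1] 634 [0.333 0.123 0.011]
```

```bash
python3 -c "
from rig import r
print(r.finish_job())"
```

```text
the job is handed in; nothing more can be done
None
```

The job is handed in: all seven walnuts are in the canister, the empty cup stands upright on the draining board, and the lid is seated flat and pumped three full strokes (about 57 s of the 210 s allowed); I viewed 16 pictures, two over the limit of 14, and the hand-in returned no verdict.

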